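# Set an adjustable wrench on a bench gas outlet's nut and tighten it

## Robot

A 6-joint arm with a two-finger parallel gripper is mounted at the origin on the work surface. World frame = base frame: x ahead of the robot, y to its left, z up, the work surface at z = 0. Lengths are in m, angles in rad, forces in N, time in s.
With the tool pointing down it reaches from about 0.35 to 0.975 m from the base axis. Payload 4.9 kg.
Tool frame: the origin (TCP) lies on the front face of the gripper's body, between the roots of the fingers; the fingertips stand ctrl.tip_extent ahead of it and the grasp point (between the pads) lies 54 mm ahead of it (ctrl.tip_extent is the distance from the TCP to the fingertips, in m); z points along the fingers, y is the line along which they close (so a half turn about z gives the same grasp; the last joint's range is limited). The gripper opens to 85 mm and grips with 20 to 120 N. Pads are 22 mm wide; open, the fingers measure 114 mm over their backs; the gripper's body (76 mm by 85 mm) begins 54 mm behind the grasp point. The pads swing forward as they close: fully open they stand 13 mm farther back than shut.
Start: joints at [1.058, 0.053, 1.613, -0, 1.476, -0.119], TCP at [0.24, 0.577, 0.304] pointing down, gripper open.
Joint ranges: [-3.01, 3.01], [-1.01, 2.22], [0.06, 2.58], [-1.02, 4.17], [0.09, 2.62], [-3.14, 3.14]. Speed limits (rad/s): [2.57, 2.57, 3.14, 3.14, 3.14, 3.14].

## Interface

Orientations are given as a rotation vector (axis times angle).
In Python, from station import ctrl gives the robot as it stands.
- The arm moves only by the tool apply_moves, never from a script. Its argument "rows" is one flat list of numbers, 6 for each row, row after row: the shift along the tool's x, y, z normalised to -1 to 1, where 1 is 0.6 m, then the turn, a rotation vector about the tool's x, y, z normalised to -1 to 1, where 1 is 90 degrees. A call has 1 to 20 rows; each row is the pose to reach, as a shift and turn from the pose commanded when the call began, along the tool's axes at that moment; what a row does not reach only later rows make up. A row lasts 1/10 s, in which the tool goes at most 50 mm and 8.59 degrees, less where a joint would pass 70% of its speed; a pose out of reach is approached as far as the arm can. A call with a number of a shift or a turn outside -1 to 1 is refused whole. A call with a gripper value outside its range is refused whole. "grip" is the opening, from 0 (shut) to 1 (fully open), set as the call begins (left out, the last holds). The fingers move at their own pace and stop on an object; "grip_force" is the grip in N (left out, the last holds). Time passes only in rows, so rows that repeat a pose let the fingers close. It gives the time, the measured TCP pose, the force, the opening and the grip force at its end, in the units of the state.
- ctrl.get_obs(): the state, without advancing time (a new reading comes with each control period).
- ctrl.get_image(name): name is "scene" or "side" or "wrist"; returns (picture, depth): 384x512x3 uint8, blue, green, red; 384x512 float32, m along the optical axis (not along the pixel's ray), 0 where there is no reading.
- ctrl.camera_model(name): a dict with "mtx" (3x3 intrinsics, pixels), "R" (3x3) and "t" (3): a world point X has camera coordinates R X + t; the wrist camera has in their place "tool_from_camera" (4x4, takes a point from camera to tool coordinates, whose origin is the TCP and whose axes are the flange's). Camera axes: x right, y down, z forward; pixel columns grow to the right and rows downward; lengths in m; the calibration is good to about 2 mm. A picture is of the moment at which its call begins: read the wrist's pose just before it. camera_model takes no time and is no camera call.
- ctrl.finish_job(): hands the job in; it is judged then, once.
The state is a dict: "t": time; "q": joint angles; "dq": joint speeds; "effort": joint torques, N m; "tool_pos": TCP position; "tool_rot": TCP orientation; "contact_force": force on the tool from outside, world axes, zero at the start; "wrist_torque": the same for the moment, N m; "opening": finger opening in m; "grip_force": force on a finger pad.
Only numpy, scipy, OpenCV 4.12 (cv2) and the standard library are available. Lean on these libraries where they do the work, as an engineer would, in place of code of your own. Each camera call takes 0.05 s, during which the arm holds its last target. There are 200 camera calls.

## Task

The adjustable wrench lies loosely around the brass nut of the bench gas outlet. Roll its worm with the fingers until the jaw closes snugly on the nut (do not push the jaw itself), then swing the wrench's handle clockwise, seen from above, to turn the nut until it comes up firm against its stop, about an eighth of a turn. Leave the wrench lying flat and snug on the nut, and leave the other things on the bench where they are.

Things in the scene. Friction and masses are not known exactly. Their poses are not given: they have to be found in the camera images.
- outlet: Fixed brass gas outlet on the bench: upright riser 17 mm thick (24 mm over its collars), 66 mm high, a steel hose barb at 56 mm height pointing to its -x (ends 34 mm from the axis). Origin on the bench, on the axis of riser and nut; z up; its x axis points roughly along the wrench's handle at the start.
- nut (a joint): Turn of the brass hexagon nut round the riser (30 mm across flats, 34.6 across corners, from 1 to 22 mm above the bench), rad; 0 at the start, grows clockwise seen from above, hard stop at 0.85. Stiff: takes about 0.45 N m. At 0 two flats face the outlet's +y and -y.
- wrench: Loose steel adjustable wrench, 200 mm long, about 0.5 kg, flat on the bench. Origin: underside, at the centre of a nut held in the closed jaws; z up, x along the handle to its end, y to the fixed jaw (face at y = +15 mm). Throat at x = +20 mm, mouth to -x. Head 18 mm thick, up to x = 75 mm. The nut has several mm of play in the mouth at the start, so that the wrench would only slip round it.
- jaw: The wrench's moving jaw, 35 mm along x, 16 mm thick, 18 mm high. Origin: centre of its nut-side face, at the underside; its y in the wrench's frame is -25 mm fully open and -15 mm when closed on the nut. Only the worm moves it; it stays where it is left.
- worm (a joint): Roll of the wrench's ribbed worm wheel, rad: 0 = jaw fully open, grows as the jaw closes, 1.4 mm of jaw per rad; about 7.14 when snug on the nut, where it stalls. Starts between 2.6 and 3.7. Brushing the wheel's top towards the nut (the wrench's -x) closes the jaw; it takes 3 to 4 N at the rim and stays where it is left.
- worm_top (a point): Point on the wrench at the top of the worm wheel: 27.5 mm above the bench, at x = 46, y = -3 mm in the wrench's frame. The wheel has 8 ribs, 4 mm high, 27 mm outer diameter, 26 mm length; its axis, 14 mm above the bench, is parallel to the wrench's y. It stands 9.5 mm proud of the head.
- handle_end (a point): Middle of the wrench's handle near its end, 165 mm from the wrench's origin, 8 mm above the underside. The handle runs from x = 88 to 184 mm, 22 mm wide (29 mm at its round end), 15 mm thick. Some 60 mm beside it are clear on its +y side, and the whole swing on its -y side.
- reagent: Bystander: glass bottle with blue cap, 68 mm wide, 150 mm high, standing; origin under its centre.
- jar: Bystander: glass jar with green cap, 64 mm wide, 85 mm high, standing; origin under its centre.
- spare_nut: Bystander: loose larger steel nut, 36 mm across flats, 18 mm high; origin under its centre.
- screwdriver: Bystander: screwdriver 170 mm long lying along its x; origin under its centre.

How it is judged:
By the outcome, as a careful person would: the job done as asked, in the order asked, and still so for the second after the job is handed in, with the robot touching nothing.
It also fails if it takes over 64 s, if anything falls off the work surface, if the arm or the gripper's body presses on something with over 40 N, if the wrist force passes 120 N, or if a joint passes its speed limit or range.

## Working session

There is one attempt and no reset: what is moved stays moved. The work goes in short steps, Python scripts to look and compute and a tool call to move; the robot and the scene stay as the last step left them, time stands still between calls to the robot, and variables do not carry over. Pictures are saved under pics/ and viewed, at most 10 in all, crops included, and the job is handed in when it is done.

Besides the shell and the picture viewer there is one more tool, called after ">>>" by a JSON object that holds its "op" and its "data", one argument or row to a line. apply_moves: Moves the arm, as the interface text tells. Its arguments: {"type":"object","properties":{"rows":{"type":"array","items":{"type":"number"}},"grip":{"type":"number"},"grip_force":{"type":"number"}},"required":["rows"]}

```bash
ls; mkdir -p pics; cat > h.py <<'E'
import numpy as np, cv2
from scipy.spatial.transform import Rotation as Rn
from station import ctrl
def cam(name):
    o=ctrl.get_obs(); im,d=ctrl.get_image(name); m=ctrl.camera_model(name); K=m["mtx"]
    if name=="wrist":
        T=np.eye(4);T[:3,:3]=Rn.from_rotvec(o["tool_rot"]).as_matrix();T[:3,3]=o["tool_pos"]
        W=T@m["tool_from_camera"]
    else:
        W=np.eye(4);W[:3,:3]=m["R"].T;W[:3,3]=-m["R"].T@m["t"]
    v,u=np.mgrid[:384,:512]
    P=np.stack([(u-K[0,2])/K[0,0]*d,(v-K[1,2])/K[1,1]*d,d],-1)
    X=P@W[:3,:3].T+W[:3,3]; X[d==0]=np.nan
    return im,d,X
E
python3 - <<'E'
from h import *
o=ctrl.get_obs(); print(o, ctrl.tip_extent)
ims=[]
for n in ("scene","side","wrist"):
    im,d,X=cam(n); ims.append(im); np.savez(f"{n}.npz",im=im,X=X)
    m=ctrl.camera_model(n); print(n,m)
cv2.imwrite("pics/a.png",np.vstack([np.hstack(ims[:2]),np.hstack([ims[2],ims[2]*0])])[:, :].astype(np.uint8)[:768,:1024])
cv2.imwrite("pics/a.png",cv2.resize(cv2.imread("pics/a.png"),(800,600)))
E
```

```text
pics
{'t': 0.0, 'q': array([ 1.05801724e+00,  5.33649189e-02,  1.61429969e+00, -2.64940014e-05,
        1.47601302e+00, -1.19059205e-01]), 'dq': array([-0.00182955, -0.00016994,  0.00071805, -0.00061928,  0.00060364,
        0.00118108]), 'effort': array([ 2.11786071e-03, -3.93678725e+01, -3.70180321e+01,  6.84540169e-05,
        7.02526944e-03,  2.99205090e-05]), 'tool_pos': array([0.23956838, 0.57674328, 0.30265447]), 'tool_rot': array([-0.61434089, -3.08030318,  0.00312524]), 'contact_force': array([-0.18600483, -1.74363309,  0.02091672]), 'wrist_torque': array([ 0.00741812, -0.03123294,  0.0744566 ]), 'grip_force': 0.0, 'opening': 0.08524059029017808} 0.0726
scene {'mtx': array([[421.14738359,   0.        , 253.79899278],
       [  0.        , 421.14738359, 191.11343413],
       [  0.        ,   0.        ,   1.        ]]), 'R': array([[-0.75720775,  0.65315578,  0.00489411],
       [ 0.36362076,  0.42774864, -0.8275331 ],
       [-0.54260148, -0.62483488, -0.56139559]]), 't': array([ 0.4066198 , -0.13305822,  1.2019014 ])}
side {'mtx': array([[474.10595044,   0.        , 256.26403491],
       [  0.        , 474.10595044, 200.53413685],
       [  0.        ,   0.        ,   1.        ]]), 'R': array([[-0.91125265, -0.41168908, -0.01143282],
       [-0.31018345,  0.70430779, -0.63854269],
       [ 0.27093328, -0.57832745, -0.76950148]]), 't': array([0.4903049 , 0.21083795, 0.8396821 ])}
wrist {'mtx': array([[285.30671611,   0.        , 251.73108525],
       [  0.        , 285.30671611, 192.561289  ],
       [  0.        ,   0.        ,   1.        ]]), 'tool_from_camera': array([[-4.64897197e-04, -9.52815175e-01, -3.03550699e-01,
         7.72544728e-02],
       [ 9.99999889e-01, -4.18528938e-04, -2.17810146e-04,
         7.72390818e-05],
       [ 8.04880604e-05, -3.03550766e-01,  9.52815263e-01,
        -7.07616896e-02],
       [ 0.00000000e+00,  0.00000000e+00,  0.00000000e+00,
         1.00000000e+00]])}
```

View pics/a.png

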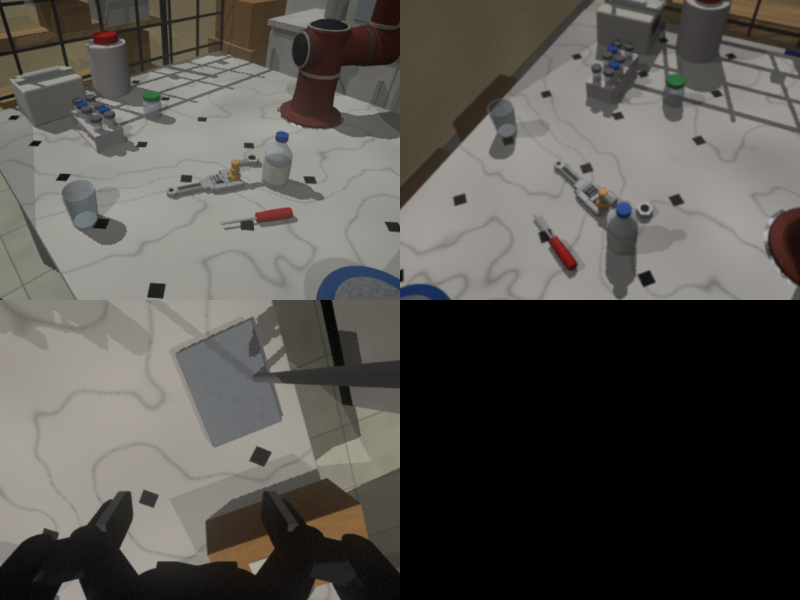

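The top-left scene view has the wrench with its handle end near (172,190) and the outlet near (235,170). The reagent bottle is close to the head, at (277,165). I'll locate these in world coordinates.

```bash
python3 - <<'E'
from h import *
for n,pts in (("scene",dict(end=(175,190),mid=(195,186),worm=(218,178),nut=(235,178),riser=(236,165),cap=(282,136),spare=(250,158),sd=(275,215),jar=(151,97))),("side",dict(end=(561-400,165),head=(590-400,186),riser=(602-400,195),spare=(645-400,207),cap=(624-400,210)))):
    z=np.load(n+".npz");X=z["X"]
    for k,(u,v) in pts.items():
        u=int(u*1.28);v=int(v*1.28); print(n,k,u,v,np.round(np.nanmedian(X[v-1:v+2,u-1:u+2].reshape(-1,3),0),3))
    # raised points of wrench
z=np.load("scene.npz");X=z["X"];im=z["im"]
cv2.imwrite("pics/b.png",cv2.resize(im[150:310,190:400],None,fx=3.5,fy=3.5,interpolation=cv2.INTER_CUBIC))
E
```

```text
scene end 224 243 [0.641 0.03  0.015]
scene mid 249 238 [0.594 0.052 0.015]
scene worm 279 227 [0.533 0.073 0.023]
scene nut 300 227 [0.5   0.1   0.023]
scene riser 302 211 [0.497 0.1   0.062]
scene cap 360 174 [0.42  0.166 0.149]
scene spare 320 202 [0.397 0.064 0.017]
scene sd 352 275 [0.525 0.253 0.02 ]
scene jar 193 124 [ 0.462 -0.334  0.084]
side end 206 211 [0.64  0.028 0.015]
side head 243 238 [0.539 0.061 0.019]
side riser 258 249 [0.489 0.1   0.065]
side spare 313 264 [0.392 0.062 0.019]
side cap 286 268 [0.41  0.167 0.15 ]
```

View pics/b.png

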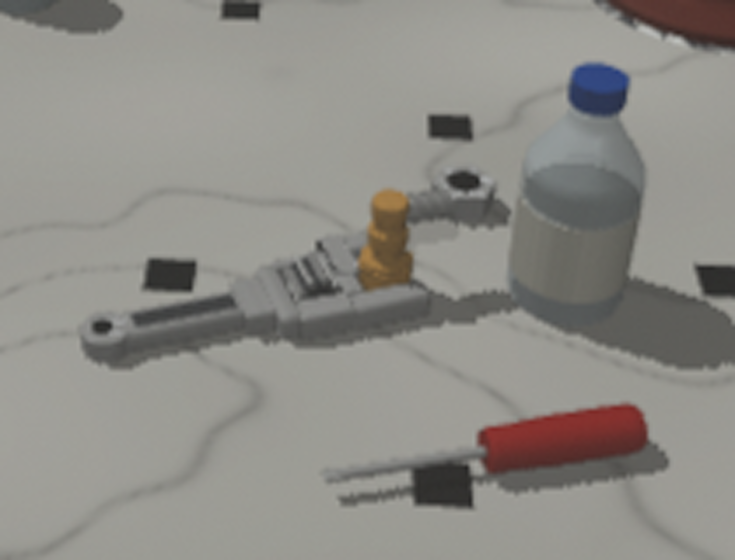

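The wrench points about -25° from the outlet at roughly (0.493, 0.10), and the tool's x axis is already about along wrench -x. I'll move above it for a close look.

>>> {"op": "apply_moves", "data": {
  "rows": [-0.738,-0.578,0.033,0,0,0,-0.738,-0.578,0.033,0,0,0,-0.738,-0.578,0.033,0,0,0,-0.738,-0.578,0.033,0,0,0,-0.738,-0.578,0.033,0,0,0,-0.738,-0.578,0.033,0,0,0,-0.738,-0.578,0.033,0,0,0,-0.738,-0.578,0.033,0,0,0,-0.738,-0.578,0.033,0,0,0,-0.738,-0.578,0.033,0,0,0,-0.738,-0.578,0.033,0,0,0,-0.738,-0.578,0.033,0,0,0,-0.738,-0.578,0.033,0,0,0,-0.738,-0.578,0.033,0,0,0,-0.738,-0.578,0.033,0,0,0],
  "grip": 0
}}

```text
t: 1.65
tool_pos: [0.515, 0.0884, 0.284]
tool_rot: [-0.611, -3.081, -0.001]
contact_force: [-0.5, -0.5, -0.3]
opening: -0.0
grip_force: 0.0
```

```bash
python3 - <<'E'
from h import *
im,d,X=cam("wrist"); np.savez("w1.npz",im=im,X=X)
o=ctrl.get_obs();print(o["t"],o["tool_pos"],o["tool_rot"],o["contact_force"],o["opening"])
cv2.imwrite("pics/c.png",cv2.resize(im,(800,600),interpolation=cv2.INTER_CUBIC))
E
```

```text
1.7 [0.51502589 0.08844598 0.28411183] [-6.10993008e-01 -3.08143308e+00 -4.21498790e-04] [0.9396073  0.19456781 0.54888522] -4.9612037358208214e-05
```

View pics/c.png

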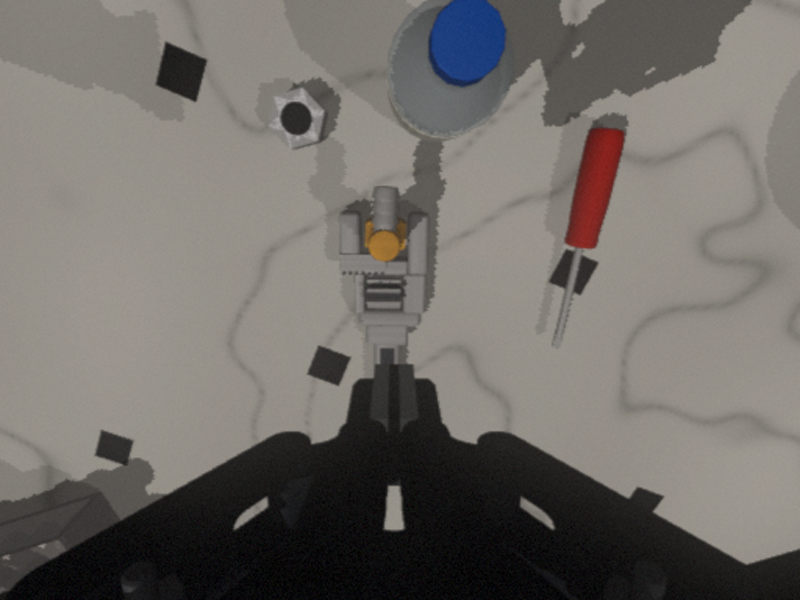

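The wrist view shows the wrench aligned with the image: nut and riser at (385,240), worm at (384,292), fixed jaw on the right. I'll measure the worm centre and the yaw from the depth.

```bash
python3 - <<'E'
from h import *
w=np.load("w1.npz");X=w["X"]
def box(u0,u1,v0,v1,z0,z1):
    P=X[int(v0/1.5625):int(v1/1.5625),int(u0/1.5625):int(u1/1.5625)].reshape(-1,3)
    return P[(P[:,2]>z0)&(P[:,2]<z1)]
worm=box(355,412,270,318,.0215,.03); print("worm",len(worm),worm.mean(0),worm.min(0),worm.max(0))
ris=box(340,430,215,265,.055,.075); print("riser",ris[:,:].mean(0),len(ris))
# fixed jaw outer edge + inner edges: profile per row in tool frame
R=Rn.from_rotvec(ctrl.get_obs()["tool_rot"]).as_matrix(); p=ctrl.get_obs()["tool_pos"]
T=(X-p)@R
tw=(worm-p)@R; print("worm tool x range",tw[:,0].min(),tw[:,0].max(),"y",tw[:,1].min(),tw[:,1].max(), "riser tool",((ris-p)@R).mean(0))
for v in range(138,236,6):
    r=X[v,205:285];m=(r[:,2]>.009)&(r[:,2]<.032);t=T[v,205:285][m]
    if len(t): 
        y=t[:,1]; g=np.where(np.diff(y)>.003)[0]
        print(v,"x %.4f"%np.median(t[:,0]),"ymin %.4f ymax %.4f"%(y.min(),y.max()),"gaps",[(round(y[i],4),round(y[i+1],4)) for i in g], "z %.4f"%np.median(r[m][:,2]))
sc=np.load("scene.npz")["X"]
P=sc[200:260,200:270].reshape(-1,3);P=P[(P[:,2]>.009)&(P[:,2]<.018)]
c=P.mean(0);u,s,vt=np.linalg.svd(P[:,:2]-c[:2],full_matrices=False);print("handle",c,np.degrees(np.arctan2(vt[0,1],vt[0,0])), "tool x ang",np.degrees(np.arctan2(R[1,0],R[0,0])))
E
```

```text
worm 273 [0.53190517 0.07257145 0.02489329] [0.51779556 0.05877414 0.02154226] [0.54611435 0.08772794 0.0288013 ]
riser [0.48586172 0.0936427  0.06528989] 504
worm tool x range -0.03457607110189167 -0.0099182459548006 y -0.020345663992251153 0.003910564784226629 riser tool [ 0.02889287 -0.00637481  0.21882678]
138 x 0.0369 ymin -0.0404 ymax 0.0249 gaps [(np.float64(-0.0255), np.float64(0.011))] z 0.0183
144 x 0.0300 ymin -0.0408 ymax 0.0263 gaps [(np.float64(-0.0259), np.float64(-0.0205)), (np.float64(-0.0158), np.float64(0.0026))] z 0.0187
150 x 0.0230 ymin -0.0411 ymax 0.0252 gaps [(np.float64(-0.0259), np.float64(-0.0206)), (np.float64(-0.0194), np.float64(0.0049)), (np.float64(0.0073), np.float64(0.011))] z 0.0186
156 x 0.0158 ymin -0.0416 ymax 0.0254 gaps [(np.float64(-0.026), np.float64(-0.022)), (np.float64(-0.0208), np.float64(0.0049)), (np.float64(0.0073), np.float64(0.011))] z 0.0187
162 x 0.0086 ymin -0.0415 ymax 0.0255 gaps [(np.float64(-0.0189), np.float64(0.0111))] z 0.0185
168 x 0.0014 ymin -0.0418 ymax 0.0258 gaps [] z 0.0192
174 x -0.0062 ymin -0.0397 ymax 0.0246 gaps [(np.float64(-0.0385), np.float64(-0.0347)), (np.float64(-0.0336), np.float64(-0.03))] z 0.0186
180 x -0.0134 ymin -0.0302 ymax 0.0235 gaps [(np.float64(0.0039), np.float64(0.0076))] z 0.0198
186 x -0.0211 ymin -0.0304 ymax 0.0237 gaps [] z 0.0195
192 x -0.0285 ymin -0.0308 ymax 0.0238 gaps [(np.float64(-0.0233), np.float64(-0.0202))] z 0.0204
198 x -0.0375 ymin -0.0310 ymax 0.0241 gaps [] z 0.0169
204 x -0.0448 ymin -0.0288 ymax 0.0204 gaps [] z 0.0185
210 x -0.0533 ymin -0.0213 ymax 0.0104 gaps [] z 0.0174
216 x -0.0615 ymin -0.0215 ymax 0.0105 gaps [] z 0.0174
222 x -0.0705 ymin -0.0166 ymax 0.0041 gaps [] z 0.0159
228 x -0.0788 ymin -0.0168 ymax 0.0042 gaps [] z 0.0161
234 x -0.0887 ymin -0.0169 ymax -0.0169 gaps [] z 0.0134
handle [0.60508833 0.04760974 0.01412333] -21.348672099820554 tool x ang 157.56948482597676
```

The worm centre is at tool x = -0.022, y = -0.0075, and the yaw matches the tool to within about 0.5°. I'll yaw 90° so the narrow (about 12 mm) side of the closed fingers runs along the stroke and the camera clears the bottle, then descend partway.

>>> {"op": "apply_moves", "data": {
  "rows": [-0.045,-0.0125,0.12,0,0,-0.5,-0.045,-0.0125,0.12,0,0,-0.5,-0.045,-0.0125,0.12,0,0,-0.5,-0.045,-0.0125,0.12,0,0,-0.5,-0.045,-0.0125,0.12,0,0,-0.5,-0.045,-0.0125,0.25,0,0,-1,-0.045,-0.0125,0.25,0,0,-1,-0.045,-0.0125,0.25,0,0,-1,-0.045,-0.0125,0.25,0,0,-1,-0.045,-0.0125,0.25,0,0,-1,-0.045,-0.0125,0.25,0,0,-1,-0.045,-0.0125,0.25,0,0,-1,-0.045,-0.0125,0.25,0,0,-1]
}}

```text
t: 3.0
tool_pos: [0.5375, 0.0707, 0.1343]
tool_rot: [-1.744, 2.613, -0.0]
contact_force: [-0.1, 0.3, 0.1]
opening: -0.0004
grip_force: 0.0
```

>>> {"op": "apply_moves", "data": {
  "rows": [0,0,0,0.133,0,0,0,0,0,0.133,0,0,0,0,0,0.133,0,0]
}}

```text
t: 3.3
tool_pos: [0.5364, 0.0706, 0.1336]
tool_rot: [-1.674, 2.507, -0.262]
contact_force: [0.7, 1.2, -0.3]
opening: 0.0002
grip_force: 0.0
```

```bash
cat >> h.py <<'E'
# wrench stroke frame: s along wrench -x (157.57deg), l along wrench +y; zero at the w1 TCP
S0=np.array([0.51503,0.08845]); a=np.radians(157.57)
es=np.array([np.cos(a),np.sin(a)]); el=np.array([np.cos(a-np.pi/2),np.sin(a-np.pi/2)])
def sl(p): return (p[:2]-S0)@es,(p[:2]-S0)@el,p[2]
def edge():
    o=ctrl.get_obs();R=Rn.from_rotvec(o["tool_rot"]).as_matrix()
    e=o["tool_pos"]+R@np.array([0,.006,.0726]); return sl(e)
E
python3 - <<'E'
from h import *
o=ctrl.get_obs();R=Rn.from_rotvec(o["tool_rot"]).as_matrix()
print(o["t"],sl(o["tool_pos"]),"edge",edge(),"force",o["contact_force"],"\n",R.round(3),o["q"])
im,d,X=cam("wrist");np.savez("w2.npz",im=im,X=X)
cv2.imwrite("pics/d.png",im[100:384])
E
```

```text
3.3 (np.float64(-0.02655316084941099), np.float64(-0.008395116012231816), np.float64(0.13361910813698288)) edge (np.float64(-0.03567006217825835), np.float64(-0.008422371085145057), np.float64(0.06134434513272902)) force [ 0.70599291  1.17209254 -0.32117701] 
 [[-0.383 -0.904  0.191]
 [-0.924  0.375 -0.079]
 [ 0.    -0.206 -0.978]] [ 0.02561301 -0.05689874  2.03150508 -0.10151027  0.97902705 -2.67399386]
```

View pics/d.png

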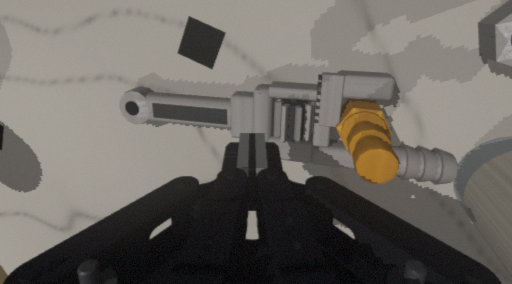

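Fingertips are beside the worm, which is clear of the handle. Now I'll descend and start the first stroke.

>>> {"op": "apply_moves", "data": {
  "rows": [0,0.0125,0.0592,0,0,0,0,0.0125,0.0592,0,0,0,0,0.0125,0.0592,0,0,0,0,0.0175,0.0582,0,0,0,0,0.0225,0.0571,0,0,0,0,0.0275,0.0561,0,0,0]
}}

```text
t: 3.95
tool_pos: [0.5297, 0.0733, 0.0989]
tool_rot: [-1.672, 2.506, -0.264]
contact_force: [0.1, 0.5, 0.1]
opening: -0.0004
grip_force: 0.0
```

>>> {"op": "apply_moves", "data": {
  "rows": [0,0.005,-0.001,0,0,0,0,0.01,-0.0021,0,0,0,0,0.015,-0.0031,0,0,0]
}}

```text
t: 4.25
tool_pos: [0.5208, 0.0768, 0.098]
tool_rot: [-1.673, 2.506, -0.264]
contact_force: [3.3, -0.9, -0.1]
opening: -0.0
grip_force: 1.4
```

>>> {"op": "apply_moves", "data": {
  "rows": [0,0.005,-0.001,0,0,0,0,0.01,-0.0021,0,0,0]
}}

```text
t: 4.45
tool_pos: [0.5165, 0.0789, 0.0992]
tool_rot: [-1.671, 2.504, -0.267]
contact_force: [3.6, -2.2, 3.3]
opening: -0.0002
grip_force: 2.5
```

```bash
python3 - <<'E'
from h import *
print(edge(),ctrl.get_obs()["contact_force"])
E
```

```text
(np.float64(-0.014522305469068696), np.float64(-0.00815189721010643), np.float64(0.02696059379251725)) [ 3.60982679 -2.22048774  3.32407065]
```

>>> {"op": "apply_moves", "data": {
  "rows": [0,0.005,-0.001,0,0,0,0,0.007,-0.0014,0,0,0,0,0.0,-0.0255,0,0,0,0,-0.043,-0.016,0,0,0,0,-0.043,-0.016,0,0,0]
}}

```text
t: 4.95
tool_pos: [0.5381, 0.0697, 0.1133]
tool_rot: [-1.671, 2.507, -0.264]
contact_force: [-0.5, 0.6, 0.3]
opening: -0.0
grip_force: 0.0
```

```bash
python3 - <<'E'
from h import *
print(edge(),ctrl.get_obs()["contact_force"],ctrl.get_obs()["t"])
im,d,X=cam("wrist");np.savez("w3.npz",im=im,X=X)
def prof(X,n):
    D=X-np.array([*S0,0]); s=D[...,:2]@es; l=D[...,:2]@el; z=X[...,2]
    for s0 in (.036,.030,.044):
        m=(abs(s-s0)<.0015)&(z>.015)&(z<.0215); y=np.sort(l[m]); g=np.where(np.diff(y)>.003)[0]
        print(n,s0,y[:1].round(4),y[-1:].round(4),[(round(y[i],4),round(y[i+1],4)) for i in g])
for n in ("w1","w2","w3"): prof(np.load(n+".npz")["X"],n)
E
```

```text
(np.float64(-0.03772094581070384), np.float64(-0.008525155281389463), np.float64(0.04108565983293322)) [-0.54026549  0.60098477  0.27560946] 4.95
w1 0.036 [-0.0405] [0.1565] [(np.float64(-0.0255), np.float64(-0.0171)), (np.float64(-0.0171), np.float64(0.0039)), (np.float64(0.0039), np.float64(0.011)), (np.float64(0.0263), np.float64(0.1332)), (np.float64(0.136), np.float64(0.1561))]
w1 0.03 [-0.0408] [0.1549] [(np.float64(-0.0267), np.float64(0.0062)), (np.float64(0.0074), np.float64(0.011)), (np.float64(0.0264), np.float64(0.1332)), (np.float64(0.1369), np.float64(0.1549))]
w1 0.044 [0.1329] [0.1583] [(np.float64(0.1362), np.float64(0.1572))]
w2 0.036 [-0.0417] [-0.0263] []
w2 0.03 [-0.0414] [-0.0185] [(np.float64(-0.0257), np.float64(-0.0215))]
w2 0.044 [] [] []
w3 0.036 [-0.0407] [-0.0136] [(np.float64(-0.0253), np.float64(-0.0136))]
w3 0.03 [-0.0409] [-0.0208] [(np.float64(-0.0252), np.float64(-0.0215))]
w3 0.044 [-0.0358] [-0.0358] []
```

>>> {"op": "apply_moves", "data": {
  "rows": [0,0.0062,0.0293,0,0,0,0,0.0062,0.0293,0,0,0,0,0.0127,0.0279,0,0,0,0,0.0192,0.0266,0,0,0,0,0.0257,0.0252,0,0,0,0,0.0322,0.0238,0,0,0,0,0.0387,0.0225,0,0,0,0,0.0452,0.0211,0,0,0]
}}

```text
t: 5.8
tool_pos: [0.5186, 0.0789, 0.0985]
tool_rot: [-1.668, 2.498, -0.274]
contact_force: [10.6, -4.1, 4.7]
opening: 0.0003
grip_force: 5.4
```

>>> {"op": "apply_moves", "data": {
  "rows": [0,0.0065,-0.0014,0,0,0,0,0.0065,-0.0014,0,0,0,0,0.0003,-0.0307,0,0,0,0,-0.0452,-0.0211,0,0,0,0,-0.0452,-0.0211,0,0,0]
}}

```text
t: 6.3
tool_pos: [0.5386, 0.0698, 0.1143]
tool_rot: [-1.67, 2.506, -0.265]
contact_force: [0.3, -0.3, 0.7]
opening: -0.0001
grip_force: 0.0
```

```bash
cat >> h.py <<'E'
def prof(X,n):
    D=X-np.array([*S0,0]); s=D[...,:2]@es; l=D[...,:2]@el; z=X[...,2]
    for s0 in (.038,.034,.030):
        m=(abs(s-s0)<.0015)&(z>.015)&(z<.0215); y=np.sort(l[m]); g=np.where(np.diff(y)>.003)[0]
        print(n,s0,y[:1].round(4),y[-1:].round(4),[(round(float(y[i]),4),round(float(y[i+1]),4)) for i in g])
    m=(abs(l+.033)<.004)&(z>.015)&(z<.0205); print(" jaw s max",np.percentile(s[m],99).round(4))
E
python3 - <<'E'
from h import *
print(edge(),ctrl.get_obs()["contact_force"],ctrl.get_obs()["t"])
im,d,X=cam("wrist");np.savez("w4.npz",im=im,X=X)
for n in ("w2","w3","w4"): prof(np.load(n+".npz")["X"],n)
ims=[np.load(n+".npz")["im"][140:300,220:420] for n in ("w3","w4")]
cv2.imwrite("pics/e.png",cv2.resize(np.hstack(ims),(800,320)))
E
```

```text
(np.float64(-0.03833274289421337), np.float64(-0.00819400719038651), np.float64(0.04209871888008665)) [ 0.32293018 -0.27027026  0.70188259] 6.3
w2 0.038 [-0.0414] [-0.0263] []
w2 0.034 [-0.0415] [-0.0201] [(-0.0261, -0.0201)]
w2 0.03 [-0.0414] [-0.0185] [(-0.0257, -0.0215)]
 jaw s max 0.0384
w3 0.038 [-0.0404] [-0.0244] []
w3 0.034 [-0.0407] [-0.0254] []
w3 0.03 [-0.0409] [-0.0208] [(-0.0252, -0.0215)]
 jaw s max 0.0416
w4 0.038 [-0.0396] [-0.0061] [(-0.0237, -0.0061)]
w4 0.034 [-0.0397] [-0.0236] []
w4 0.03 [-0.0398] [-0.0192] []
 jaw s max 0.0413
```

View pics/e.png

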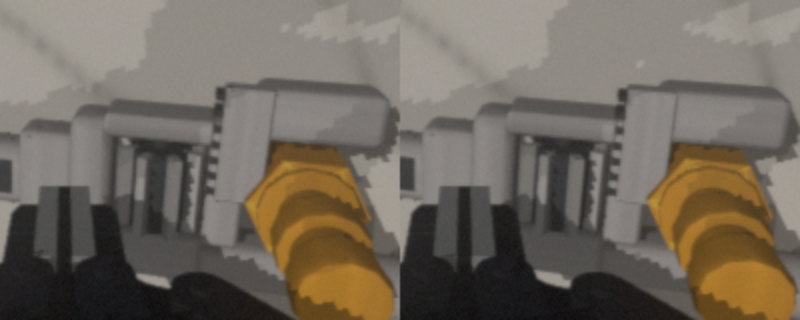

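The wrench slid 3 mm until its throat met the nut, as expected, and the jaw is closing about 1.5 mm per stroke. I'll shift the stroke 3 mm forward and repeat twice.

>>> {"op": "apply_moves", "data": {
  "rows": [0,0.0062,0.0293,0,0,0,0,0.0127,0.0279,0,0,0,0,0.0192,0.0266,0,0,0,0,0.0257,0.0252,0,0,0,0,0.0322,0.0238,0,0,0,0,0.0387,0.0225,0,0,0,0,0.0452,0.0211,0,0,0,0,0.0517,0.0197,0,0,0,0,0.0565,0.0187,0,0,0]
}}

```text
t: 7.25
tool_pos: [0.513, 0.0816, 0.1002]
tool_rot: [-1.667, 2.496, -0.277]
contact_force: [11.1, -6.0, 10.1]
opening: -0.0003
grip_force: 6.4
```

>>> {"op": "apply_moves", "data": {
  "rows": [0,-0.0063,-0.0293,0,0,0,0,-0.0515,-0.0197,0,0,0,0,-0.0515,-0.0197,0,0,0,0,-0.045,0.0096,0,0,0,0,-0.0378,0.0082,0,0,0,0,-0.0313,0.0068,0,0,0,0,-0.0248,0.0054,0,0,0,0,-0.0183,0.004,0,0,0,0,-0.0118,0.0026,0,0,0,0,-0.0053,0.0012,0,0,0,0,0,0,0,0,0]
}}

```text
t: 8.35
tool_pos: [0.5132, 0.0816, 0.1001]
tool_rot: [-1.667, 2.496, -0.277]
contact_force: [12.3, -5.8, 10.6]
opening: -0.0002
grip_force: 6.9
```

>>> {"op": "apply_moves", "data": {
  "rows": [0,-0.0063,-0.0293,0,0,0,0,-0.0515,-0.0197,0,0,0,0,-0.0515,-0.0197,0,0,0]
}}

```text
t: 8.65
tool_pos: [0.5345, 0.0711, 0.1134]
tool_rot: [-1.672, 2.507, -0.263]
contact_force: [1.0, 0.3, 0.4]
opening: 0.0002
grip_force: 0.0
```

```bash
python3 - <<'E'
from h import *
print(edge(),ctrl.get_obs()["contact_force"],ctrl.get_obs()["t"])
im,d,X=cam("wrist");np.savez("w5.npz",im=im,X=X)
prof(X,"w5")
cv2.imwrite("pics/f.png",cv2.resize(im[140:300,150:420],(810*98//100,470)))
E
```

```text
(np.float64(-0.03384965295200265), np.float64(-0.008581168812191254), np.float64(0.041184950164569786)) [1.0393238  0.33256815 0.37011235] 8.65
w5 0.038 [-0.0381] [-0.0084] [(-0.022, -0.0084)]
w5 0.034 [-0.0377] [-0.0179] []
w5 0.03 [-0.0379] [-0.0205] []
 jaw s max 0.0408
```

The jaw is still closing, but the finger wedges across two ribs at the end of each stroke. I'll add 10° of tilt to give a cleaner rack action.

>>> {"op": "apply_moves", "data": {
  "rows": [0,0.0212,-0.0045,0.111,0,0,0,0.0212,-0.0045,0.111,0,0,0,0.0285,0.0304,0.111,0,0,0,0.0285,0.0304,0.111,0,0,0,0.035,0.029,0.111,0,0,0,0.0415,0.0276,0.111,0,0,0,0.048,0.0262,0.111,0,0,0,0.0545,0.0248,0.111,0,0]
}}

```text
t: 9.5
tool_pos: [0.5157, 0.0817, 0.1002]
tool_rot: [-1.597, 2.388, -0.484]
contact_force: [2.8, -10.2, 32.0]
opening: -0.0001
grip_force: 14.2
```

```bash
python3 - <<'E'
from h import *
print(edge(),ctrl.get_obs()["contact_force"],ctrl.get_obs()["t"])
R=Rn.from_rotvec(ctrl.get_obs()["tool_rot"]).as_matrix(); print(R.T@np.array([*es,0]),R.T@[0,0,-1])
im,d,X=cam("wrist")
cv2.imwrite("pics/g.png",cv2.resize(im[140:300,150:420],(790,470)))
E
```

```text
(np.float64(-0.02616530050769341), np.float64(-0.0056371225948615425), np.float64(0.03110959903675381)) [  2.84634591 -10.17006106  31.9978986 ] 9.5
[-9.09322406e-04  9.19712939e-01 -3.92590477e-01] [0.00546264 0.39258935 0.91969765]
```

View pics/g.png

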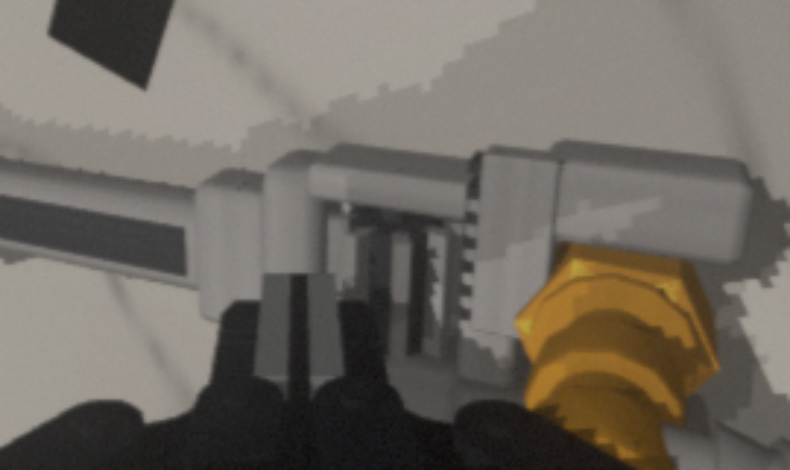

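The tip carries 32 N on top of a rib, so the fingertips must be wider (about ±14.5 mm) than I assumed. I'll lift off and redo the stroke with the corrected leading edge.

>>> {"op": "apply_moves", "data": {
  "rows": [0,-0.0131,-0.0307,0,0,0,0,-0.0131,-0.0307,0,0,0]
}}

```text
t: 9.75
tool_pos: [0.509, 0.0825, 0.1141]
tool_rot: [-1.603, 2.403, -0.468]
contact_force: [0.7, -0.9, 0.3]
opening: -0.0001
grip_force: 0.0
```

```bash
sed -i 's/\.006,\.0726/.0145,.0726/' h.py; cat >> h.py <<'E'
def plan(*pts):
    "shifts (units) taking edge from now to each (s,l,z)"
    o=ctrl.get_obs();R=Rn.from_rotvec(o["tool_rot"]).as_matrix();e=np.array(edge())
    for p in pts:
        d=np.array(p)-e; w=np.array([*(d[0]*es+d[1]*el),d[2]]); print(p,(R.T@w/.6).round(4))
E
python3 - <<'E'
from h import *
print(edge(),ctrl.get_obs()["contact_force"])
im,d,X=cam("wrist");prof(X,"w6")
D=X-np.array([*S0,0]); s=D[...,:2]@es; l=D[...,:2]@el; z=X[...,2]
m=(z>.021)&(z<.0295)&(s<.002)&(s>-.05)&(abs(l+.008)<.016); print("worm pts",m.sum(),np.percentile(s[m],[2,98]),np.percentile(l[m],[2,98]),z[m].max())
np.savez("w6.npz",im=im,X=X)
plan((-.036,-.0065,.040),(-.036,-.0065,.0235),(-.006,-.0065,.0235))
E
```

```text
(np.float64(-0.010596952415895462), np.float64(-0.0076351734690392895), np.float64(0.04137569223612052)) [ 0.70850067 -0.93616531  0.25850167]
w6 0.038 [-0.0379] [-0.0056] [(-0.0218, -0.0135)]
w6 0.034 [-0.0379] [-0.0154] []
w6 0.03 [-0.0379] [-0.0208] []
 jaw s max 0.0416
worm pts 935 [-0.03101079 -0.00764203] [-0.02129006  0.00306042] 0.02925374119688781
(-0.036, -0.0065, 0.04) [-0.0031 -0.0417  0.0156]
(-0.036, -0.0065, 0.0235) [-0.0031 -0.0314  0.0411]
(-0.006, -0.0065, 0.0235) [-0.003   0.0149  0.0224]
```

>>> {"op": "apply_moves", "data": {
  "rows": [-0.003,-0.0417,0.0156,0,0,0,-0.003,-0.0417,0.0156,0,0,0,-0.003,-0.0314,0.0411,0,0,0,-0.003,-0.0314,0.0411,0,0,0,-0.003,-0.0254,0.0387,0,0,0,-0.003,-0.0194,0.0363,0,0,0,-0.003,-0.0134,0.0339,0,0,0,-0.003,-0.0074,0.0314,0,0,0]
}}

```text
t: 10.6
tool_pos: [0.52, 0.0797, 0.0975]
tool_rot: [-1.604, 2.401, -0.472]
contact_force: [7.0, -4.1, 4.5]
opening: 0.0001
grip_force: 0.3
```

>>> {"op": "apply_moves", "data": {
  "rows": [0,0.006,-0.0024,0,0,0,0,0.012,-0.0048,0,0,0,0,0.018,-0.0073,0,0,0]
}}

```text
t: 10.9
tool_pos: [0.5133, 0.0837, 0.1019]
tool_rot: [-1.599, 2.393, -0.48]
contact_force: [5.9, -0.9, 15.8]
opening: 0.0
grip_force: 3.0
```

```bash
python3 - <<'E'
from h import *
print(edge(),ctrl.get_obs()["contact_force"])
plan((-.008,-.0065,.042),(-.036,-.0065,.042))
E
```

```text
(np.float64(-0.01499190634087203), np.float64(-0.004739909347014883), np.float64(0.02937307045285391)) [ 5.87738206 -0.87168355 15.79303567]
(-0.008, -0.0065, 0.042) [ 0.0028  0.0026 -0.0239]
(-0.036, -0.0065, 0.042) [ 0.0028 -0.0404 -0.0058]
```

>>> {"op": "apply_moves", "data": {
  "rows": [0.003,0.0026,-0.0239,0,0,0,0.003,-0.0404,-0.0058,0,0,0,0.003,-0.0404,-0.0058,0,0,0]
}}

```text
t: 11.2
tool_pos: [0.528, 0.0739, 0.109]
tool_rot: [-1.603, 2.405, -0.468]
contact_force: [0.6, -0.8, 0.1]
opening: -0.0002
grip_force: 0.0
```

```bash
python3 - <<'E'
from h import *
print(edge(),ctrl.get_obs()["contact_force"])
im,d,X=cam("wrist");prof(X,"w7");np.savez("w7.npz",im=im,X=X)
def crop(n): return np.load(n+".npz")["im"][130:300,170:420]
cv2.imwrite("pics/h.png",cv2.resize(np.vstack([crop("w6"),crop("w7")]),(440,600)))
plan((-.036,-.0065,.0235),(-.030,-.0065,.0235),(-.015,-.0065,.0215),(-.005,-.0065,.0215))
E
```

```text
(np.float64(-0.03138226252721515), np.float64(-0.008441554212423073), np.float64(0.036316730826518415)) [ 0.62121765 -0.82166978  0.06175847]
w7 0.038 [-0.0378] [-0.0038] [(-0.0224, -0.013)]
w7 0.034 [-0.0379] [-0.0154] []
w7 0.03 [-0.0378] [-0.0198] []
 jaw s max 0.0413
(-0.036, -0.0065, 0.0235) [-0.0038 -0.002   0.022 ]
(-0.03, -0.0065, 0.0235) [-0.0038  0.0073  0.0182]
(-0.015, -0.0065, 0.0215) [-0.0037  0.0317  0.012 ]
(-0.005, -0.0065, 0.0215) [-0.0037  0.0472  0.0057]
```

View pics/h.png

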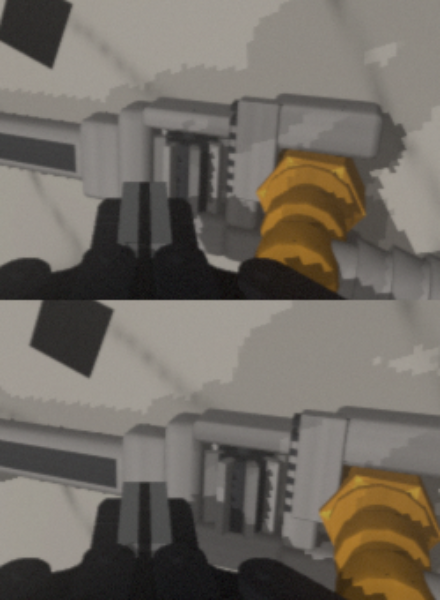

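The jaw's world position has stopped changing because it is on the nut's flat. Further closing now shows as the wrench body sliding sideways, so I'll measure the jaw relative to the body.

```bash
cat >> h.py <<'E'
def body(X,n,ds=.0):
    D=X-np.array([*S0,0]); s=D[...,:2]@es; l=D[...,:2]@el; z=X[...,2]
    def lo(s0,zz=(.012,.0205)):
        m=(abs(s-s0)<.0015)&(z>zz[0])&(z<zz[1])&(abs(l)<.06); return (round(float(np.percentile(l[m],3)),4),round(float(np.percentile(l[m],97)),4),int(m.sum())) if m.sum()>5 else None
    print(n,"jaw",[lo(.014+ds),lo(.02+ds)],"body",[lo(-.012+ds),lo(-.020+ds),lo(-.028+ds)],"hand",[lo(-.06+ds,(.01,.02)),lo(-.075+ds,(.01,.02)),lo(-.085+ds,(.01,.02))])
E
python3 - <<'E'
from h import *
body(np.load("w1.npz")["X"],"w1")
for n in ("w2",): body(np.load(n+".npz")["X"],n)
for n in ("w3","w4","w5","w6","w7"): body(np.load(n+".npz")["X"],n,.003)
for c in ("scene","side"):
    body(np.load(c+".npz")["X"],c+"0"); im,d,X=cam(c); body(X,c,.003)
E
```

```text
w1 jaw [(-0.0415, 0.0246, 57), (-0.0403, 0.0245, 57)] body [(-0.0297, 0.0236, 76), (-0.0294, 0.0226, 63), (-0.03, 0.0233, 48)] hand [(-0.0204, 0.0095, 61), (-0.0166, 0.0042, 34), (-0.0168, 0.0042, 21)]
w2 jaw [(-0.0414, 0.0236, 245), (-0.0416, 0.0245, 174)] body [(-0.0307, 0.0229, 185), (-0.0309, 0.0229, 151), (-0.031, 0.0227, 151)] hand [(-0.0225, 0.0049, 159), (-0.0166, 0.0029, 111), (-0.0165, 0.0027, 109)]
w3 jaw [(-0.041, 0.0242, 274), (-0.0408, -0.0212, 188)] body [(-0.0305, 0.0195, 279), (-0.0308, 0.0229, 194), (-0.031, 0.0226, 183)] hand [(-0.0228, -0.0046, 127), (-0.0174, 0.0021, 139), (-0.0176, 0.0026, 127)]
w4 jaw [(-0.0399, 0.0242, 267), (-0.0397, -0.021, 191)] body [(-0.0306, 0.0206, 262), (-0.0309, 0.0226, 188), (-0.031, 0.0229, 178)] hand [(-0.0229, -0.0043, 144), (-0.0172, 0.0024, 128), (-0.0176, 0.0021, 130)]
w5 jaw [(-0.0377, 0.0232, 235), (-0.0376, -0.0213, 179)] body [(-0.0309, 0.0218, 272), (-0.0311, 0.0223, 182), (-0.0314, 0.0182, 140)] hand [(-0.0224, 0.0015, 179), (-0.0164, 0.0034, 136), (-0.0165, 0.0037, 124)]
w6 jaw [(-0.0378, -0.0216, 172), (-0.0378, -0.0214
[... 490 characters left out ...]
025, 0.0247, 17)] hand [(-0.0199, 0.0125, 17), (-0.0094, 0.0058, 10), (-0.0133, 0.0059, 12)]
scene jaw [(-0.033, 0.0251, 17), (0.0067, 0.0265, 15)] body [(-0.0276, 0.0243, 22), (-0.0296, 0.0253, 15), (-0.0189, 0.0245, 21)] hand [(-0.0169, 0.0114, 17), (-0.0115, 0.0052, 12), (-0.0109, 0.0053, 12)]
side0 jaw [(-0.0413, 0.025, 19), (-0.0399, 0.0252, 19)] body [(-0.03, 0.0236, 25), (-0.0285, 0.0242, 20), (-0.0295, 0.0239, 21)] hand [(-0.0211, 0.0102, 24), (-0.0159, 0.0043, 14), (-0.0131, 0.003, 9)]
side jaw [(-0.0356, 0.025, 18), (-0.0368, 0.0243, 15)] body [(-0.0225, 0.024, 23), (0.0037, 0.0239, 19), (0.0036, 0.0232, 16)] hand [(-0.0095, 0.0109, 11), (-0.0134, 0.0043, 18), (-0.0127, 0.004, 12)]
```

```bash
python3 - <<'E'
from h import *
print(ctrl.tip_extent)
w=np.load("w7.npz")
im,d=ctrl.get_image("wrist"); m=ctrl.camera_model("wrist");K=m["mtx"]
v,u=np.mgrid[:384,:512];P=np.stack([(u-K[0,2])/K[0,0]*d,(v-K[1,2])/K[1,1]*d,d],-1)
T=m["tool_from_camera"];P=P@T[:3,:3].T+T[:3,3]
for vv in range(225,285,4):
    r=P[vv,200:300]; k=(d[vv,200:300]>0)&(r[:,2]<.078)&(abs(r[:,1])<.03); r=r[k]
    if len(r): print(vv,"y",r[:,1].min().round(4),r[:,1].max().round(4),"z",r[:,2].min().round(4),r[:,2].max().round(4),"x",r[:,0].min().round(4),r[:,0].max().round(4), "mid",r[len(r)//2].round(4))
E
```

```text
0.0726
225 y 0.0198 0.0225 z 0.0764 0.0778 x 0.0111 0.0117 mid [0.0115 0.0214 0.0769]
229 y 0.0204 0.0262 z 0.0767 0.0779 x 0.0086 0.0092 mid [0.0091 0.0215 0.0767]
233 y -0.0069 0.0221 z 0.0671 0.0776 x 0.0063 0.0113 mid [ 0.0112 -0.      0.0673]
237 y -0.0073 0.0258 z 0.0623 0.0779 x 0.0035 0.0113 mid [0.0112 0.001  0.0627]
241 y -0.0071 0.0235 z 0.0576 0.0776 x 0.0012 0.0115 mid [0.0107 0.0009 0.0591]
245 y -0.0136 0.0266 z 0.0534 0.0775 x -0.0013 0.0115 mid [0.0114 0.0009 0.0537]
249 y -0.0142 0.0256 z 0.0494 0.078 x -0.0042 0.0115 mid [0.0109 0.0013 0.0506]
253 y -0.0143 0.0269 z 0.0452 0.0779 x -0.0068 0.0118 mid [0.0112 0.0012 0.0464]
257 y -0.014 0.0259 z 0.0416 0.0779 x -0.0095 0.0118 mid [0.0106 0.0003 0.0438]
261 y -0.0141 0.0272 z 0.0385 0.078 x -0.0121 0.0117 mid [0.0109 0.0012 0.0399]
265 y -0.0143 0.0126 z 0.0348 0.0436 x 0.0065 0.012 mid [ 0.0114 -0.0006  0.0358]
269 y -0.0141 0.0128 z 0.0281 0.0403 x 0.0066 0.0144 mid [ 0.0097 -0.0006  0.0354]
273 y -0.0144 0.0126 z 0.0258 0.0354 x 0.0078 0.0141 mid [ 0.0082 -0.0006  0.0347]
277 y -0.015 0.0132 z 0.0239 0.0356 x 0.0056 0.0135 mid [ 0.007  -0.0006  0.0336]
281 y -0.0176 0.016 z 0.0224 0.0354 x 0.0038 0.0128 mid [ 0.0048 -0.0006  0.0339]
```

The fingertips are in fact narrow (±7 mm), with wide knuckles further back. The 16–32 N is therefore probably a knuckle on the riser top (66 mm), not the worm. I'll check the knuckle envelope.

```bash
sed -i 's/\.0145,\.0726/.007,.0726/' h.py; python3 - <<'E'
from h import *
im,d=ctrl.get_image("wrist"); m=ctrl.camera_model("wrist");K=m["mtx"]
v,u=np.mgrid[:384,:512];P=np.stack([(u-K[0,2])/K[0,0]*d,(v-K[1,2])/K[1,1]*d,d],-1)
T=m["tool_from_camera"];P=(P@T[:3,:3].T+T[:3,3])[(d>0)&(d<.15)]
for z in np.arange(.0,.07,.006):
    k=(abs(P[:,2]-z)<.003)&(abs(P[:,0])<.03); 
    if k.sum(): print(z.round(3),P[k,1].min().round(3),P[k,1].max().round(3),"x",P[k,0].min().round(3),P[k,0].max().round(3))
print(edge())
E
```

```text
0.0 -0.055 0.053 x -0.01 0.018
0.006 -0.05 0.047 x -0.009 0.018
0.012 -0.045 0.087 x -0.01 0.014
0.018 -0.04 0.089 x -0.013 0.014
0.024 -0.035 0.09 x -0.013 0.015
0.03 -0.028 0.085 x -0.005 0.014
0.036 -0.011 0.07 x -0.011 0.012
0.042 -0.014 0.07 x -0.003 0.012
0.048 -0.014 0.071 x -0.007 0.012
0.054 -0.014 0.136 x -0.03 0.012
0.06 -0.014 0.135 x -0.01 0.03
0.066 -0.013 0.134 x 0.003 0.03
(np.float64(-0.03535594726363438), np.float64(-0.008978625942224025), np.float64(0.036743752857634024))
```

The envelope confirms it: the knuckles hit the riser at the end of strokes. A near-vertical tool (about 5°) clears it, so I'll set that.

>>> {"op": "apply_moves", "data": {
  "rows": [0,-0.02,-0.02,-0.194,0,0,0,-0.02,-0.02,-0.194,0,0,0,-0.02,-0.02,-0.194,0,0]
}}

```text
t: 11.75
tool_pos: [0.5346, 0.0712, 0.1245]
tool_rot: [-1.716, 2.575, -0.103]
contact_force: [0.3, 0.0, 0.5]
opening: -0.0
grip_force: 0.0
```

```bash
python3 - <<'E'
from h import *
o=ctrl.get_obs();R=Rn.from_rotvec(o["tool_rot"]).as_matrix();print(edge(),R.round(3),o["contact_force"])
plan((-.034,-.0075,.040),(-.034,-.0075,.0245),(-.022,-.0075,.0245),(-.010,-.0075,.0245))
E
```

```text
(np.float64(-0.023555889067560194), np.float64(-0.00836294022396643), np.float64(0.051589836138046255)) [[-0.385 -0.92   0.075]
 [-0.923  0.384 -0.03 ]
 [-0.001 -0.08  -0.997]] [0.25815566 0.03196084 0.54363429]
(-0.034, -0.0075, 0.04) [-0.0015 -0.0158  0.0207]
(-0.034, -0.0075, 0.0245) [-0.0015 -0.0137  0.0464]
(-0.022, -0.0075, 0.0245) [-0.0014  0.0062  0.0448]
(-0.01, -0.0075, 0.0245) [-0.0013  0.0262  0.0432]
```

>>> {"op": "apply_moves", "data": {
  "rows": [-0.0014,-0.0158,0.0207,0,0,0,-0.0014,-0.0137,0.0464,0,0,0,-0.0014,-0.0137,0.0464,0,0,0,-0.0014,-0.0087,0.046,0,0,0,-0.0014,-0.0037,0.0456,0,0,0,-0.0014,0.0013,0.0452,0,0,0,-0.0014,0.0062,0.0448,0,0,0]
}}

```text
t: 12.45
tool_pos: [0.5318, 0.0729, 0.0968]
tool_rot: [-1.719, 2.574, -0.105]
contact_force: [4.0, -4.5, -0.6]
opening: 0.0001
grip_force: 3.5
```

>>> {"op": "apply_moves", "data": {
  "rows": [0,0.005,-0.0004,0,0,0,0,0.01,-0.0008,0,0,0]
}}

```text
t: 12.65
tool_pos: [0.5282, 0.0748, 0.0984]
tool_rot: [-1.716, 2.571, -0.11]
contact_force: [6.2, -5.7, 3.0]
opening: 0.0003
grip_force: 5.0
```

>>> {"op": "apply_moves", "data": {
  "rows": [0,0.005,-0.0004,0,0,0,0,0.01,-0.0008,0,0,0]
}}

```text
t: 12.85
tool_pos: [0.5228, 0.0776, 0.0991]
tool_rot: [-1.715, 2.571, -0.107]
contact_force: [2.1, -2.2, 5.5]
opening: -0.0002
grip_force: 2.7
```

```bash
python3 - <<'E'
from h import *
print(edge(),ctrl.get_obs()["contact_force"])
plan((-.008,-.0075,.042),(-.034,-.0075,.042))
E
```

```text
(np.float64(-0.010489595840066956), np.float64(-0.0068898592005201134), np.float64(0.026167686548505292)) [ 2.10446094 -2.22718432  5.48502589]
(-0.008, -0.0075, 0.042) [ 0.001   0.0019 -0.0266]
(-0.034, -0.0075, 0.042) [ 0.0009 -0.0413 -0.023 ]
```

>>> {"op": "apply_moves", "data": {
  "rows": [0,0.0019,-0.0266,0,0,0,0,-0.0413,-0.023,0,0,0,0,-0.0413,-0.023,0,0,0]
}}

```text
t: 13.15
tool_pos: [0.5439, 0.0685, 0.1134]
tool_rot: [-1.716, 2.574, -0.103]
contact_force: [-0.2, -0.7, 0.0]
opening: 0.0
grip_force: 0.0
```

```bash
python3 - <<'E'
from h import *
print(edge(),ctrl.get_obs()["contact_force"])
im,d,X=cam("wrist");body(X,"w8",.003);np.savez("w8.npz",im=im,X=X)
plan((-.034,-.0085,.0245),(-.010,-.0085,.0245))
E
```

```text
(np.float64(-0.03316351726897937), np.float64(-0.007334923130423529), np.float64(0.040433555835311843)) [-0.15456596 -0.72096566  0.01883193]
w8 jaw [(-0.0376, 0.0223, 233), (-0.0378, 0.0228, 184)] body [(-0.0313, 0.0211, 351), (-0.0313, 0.0225, 192), (-0.0313, -0.0063, 105)] hand [(-0.0217, 0.002, 177), (-0.0153, 0.0045, 145), (-0.0151, 0.0046, 143)]
(-0.034, -0.0085, 0.0245) [ 0.0014 -0.002   0.0252]
(-0.01, -0.0085, 0.0245) [0.0016 0.0379 0.0221]
```

The strokes are clean now: the wrench is being drawn over and its fixed jaw has moved about 1.5 mm towards the nut. I'll continue.

>>> {"op": "apply_moves", "data": {
  "rows": [0.0015,-0.002,0.0252,0,0,0,0.0015,-0.002,0.0252,0,0,0,0.0015,0.003,0.0248,0,0,0,0.0015,0.008,0.0244,0,0,0,0.0015,0.013,0.024,0,0,0,0.0015,0.018,0.0236,0,0,0]
}}

```text
t: 13.8
tool_pos: [0.5335, 0.0714, 0.0974]
tool_rot: [-1.718, 2.573, -0.105]
contact_force: [4.2, -3.1, -1.1]
opening: 0.0004
grip_force: 2.4
```

>>> {"op": "apply_moves", "data": {
  "rows": [0,0.005,-0.0004,0,0,0,0,0.01,-0.0008,0,0,0]
}}

```text
t: 14.0
tool_pos: [0.5289, 0.0731, 0.098]
tool_rot: [-1.718, 2.572, -0.109]
contact_force: [7.5, -5.0, -3.0]
opening: 0.0001
grip_force: 4.6
```

>>> {"op": "apply_moves", "data": {
  "rows": [0,0.005,-0.0004,0,0,0,0,0.01,-0.0008,0,0,0]
}}

```text
t: 14.2
tool_pos: [0.5248, 0.0753, 0.0993]
tool_rot: [-1.715, 2.57, -0.112]
contact_force: [-4.5, 1.9, 10.8]
opening: -0.0003
grip_force: 5.3
```

>>> {"op": "apply_moves", "data": {
  "rows": [0,0.0019,-0.0266,0,0,0,0,-0.0413,-0.023,0,0,0,0,-0.0413,-0.023,0,0,0]
}}

```text
t: 14.5
tool_pos: [0.5457, 0.0667, 0.1143]
tool_rot: [-1.716, 2.574, -0.104]
contact_force: [-0.8, -0.3, -0.3]
opening: 0.0001
grip_force: 0.0
```

```bash
python3 - <<'E'
from h import *
print(edge(),ctrl.get_obs()["contact_force"])
im,d,X=cam("wrist");body(X,"w9",.003);np.savez("w9.npz",im=im,X=X)
plan((-.034,-.0085,.0245),(-.010,-.0085,.0245))
E
```

```text
(np.float64(-0.03564185029963728), np.float64(-0.008271910603037861), np.float64(0.041414078754649766)) [-0.8070903  -0.34416329 -0.3461277 ]
w9 jaw [(-0.0372, 0.0221, 225), (-0.0373, 0.0218, 186)] body [(-0.032, 0.022, 202), (-0.032, 0.0221, 180), (-0.0319, 0.0201, 159)] hand [(-0.0225, 0.0006, 172), (-0.0162, 0.0029, 139), (-0.0164, 0.0037, 138)]
(-0.034, -0.0085, 0.0245) [-0.0001  0.0022  0.0265]
(-0.01, -0.0085, 0.0245) [0.0001 0.0421 0.0234]
```

Nearly closed. One more stroke should show whether it stalls.

>>> {"op": "apply_moves", "data": {
  "rows": [0,0.002,0.0272,0,0,0,0,0.002,0.0272,0,0,0,0,0.007,0.0268,0,0,0,0,0.012,0.0264,0,0,0,0,0.017,0.026,0,0,0,0,0.022,0.0256,0,0,0]
}}

```text
t: 15.15
tool_pos: [0.5348, 0.071, 0.0981]
tool_rot: [-1.717, 2.57, -0.111]
contact_force: [7.8, -5.4, -1.2]
opening: 0.0001
grip_force: 4.6
```

>>> {"op": "apply_moves", "data": {
  "rows": [0,0.005,-0.0004,0,0,0]
}}

```text
t: 15.25
tool_pos: [0.5329, 0.0718, 0.0989]
tool_rot: [-1.716, 2.569, -0.114]
contact_force: [9.0, -6.8, -0.7]
opening: -0.0
grip_force: 5.3
```

>>> {"op": "apply_moves", "data": {
  "rows": [0,0.005,-0.0004,0,0,0]
}}

```text
t: 15.35
tool_pos: [0.5307, 0.0726, 0.0994]
tool_rot: [-1.716, 2.568, -0.116]
contact_force: [8.8, -8.1, -1.2]
opening: -0.0
grip_force: 5.9
```

>>> {"op": "apply_moves", "data": {
  "rows": [0,0.005,-0.0004,0,0,0]
}}

```text
t: 15.45
tool_pos: [0.5283, 0.0736, 0.0997]
tool_rot: [-1.715, 2.567, -0.118]
contact_force: [11.7, -9.3, -1.3]
opening: -0.0
grip_force: 6.6
```

```bash
python3 - <<'E'
from h import *
print(edge(),ctrl.get_obs()["contact_force"])
plan((-.034,-.0085,.042))
E
```

```text
(np.float64(-0.01769864058001548), np.float64(-0.008603035120847894), np.float64(0.026760278140240235)) [11.65348473 -9.30001127 -1.25273257]
(-0.034, -0.0085, 0.042) [-0.0002 -0.0294 -0.0228]
```

>>> {"op": "apply_moves", "data": {
  "rows": [0,0.005,-0.0004,0,0,0]
}}

```text
t: 15.55
tool_pos: [0.5249, 0.0755, 0.0998]
tool_rot: [-1.714, 2.569, -0.112]
contact_force: [1.1, 1.5, 2.6]
opening: -0.0002
grip_force: 0.7
```

>>> {"op": "apply_moves", "data": {
  "rows": [0,0.005,-0.0004,0,0,0]
}}

```text
t: 15.65
tool_pos: [0.5208, 0.0773, 0.099]
tool_rot: [-1.716, 2.571, -0.107]
contact_force: [2.8, -2.0, 5.3]
opening: -0.0003
grip_force: 2.6
```

```bash
python3 - <<'E'
from h import *
print(edge(),ctrl.get_obs()["contact_force"])
plan((-.008,-.0085,.042),(-.034,-.0085,.042))
E
```

```text
(np.float64(-0.00876352301126223), np.float64(-0.007888892368985694), np.float64(0.026074578961373857)) [ 2.82020944 -2.03155312  5.34423184]
(-0.008, -0.0085, 0.042) [ 0.001  -0.001  -0.0266]
(-0.034, -0.0085, 0.042) [ 0.0009 -0.0442 -0.0229]
```

It slipped over a rib at about 15 N, against about 5 N when the worm was rolling freely, which suggests a stall. I'll lift and measure.

>>> {"op": "apply_moves", "data": {
  "rows": [0,-0.001,-0.0266,0,0,0,0,-0.0442,-0.0229,0,0,0,0,-0.0442,-0.0229,0,0,0]
}}

```text
t: 15.95
tool_pos: [0.5436, 0.0675, 0.1133]
tool_rot: [-1.717, 2.574, -0.103]
contact_force: [-0.4, 0.2, 0.9]
opening: -0.0003
grip_force: 0.0
```

```bash
python3 - <<'E'
from h import *
print(edge(),ctrl.get_obs()["contact_force"],ctrl.get_obs()["t"])
im,d,X=cam("wrist");body(X,"w10",.003);np.savez("w10.npz",im=im,X=X)
c=lambda n:np.load(n+".npz")["im"][120:300,180:440]
cv2.imwrite("pics/i.png",cv2.resize(np.hstack([c("w9"),c("w10")]),(800,277)))
plan((-.034,-.0085,.0235),(-.010,-.0085,.0235))
E
```

```text
(np.float64(-0.033284001555126), np.float64(-0.0083743685474971), np.float64(0.04038702446821858)) [-0.39080655  0.16317321  0.85233323] 15.95
w10 jaw [(-0.0373, 0.0223, 227), (-0.0374, 0.0222, 185)] body [(-0.0322, 0.0214, 196), (-0.0322, 0.0213, 185), (-0.0321, 0.0105, 107)] hand [(-0.0228, 0.001, 179), (-0.0167, 0.003, 143), (-0.0168, 0.003, 144)]
(-0.034, -0.0085, 0.0235) [-0.0002 -0.0016  0.0269]
(-0.01, -0.0085, 0.0235) [-0.0001  0.0382  0.0237]
```

View pics/i.png

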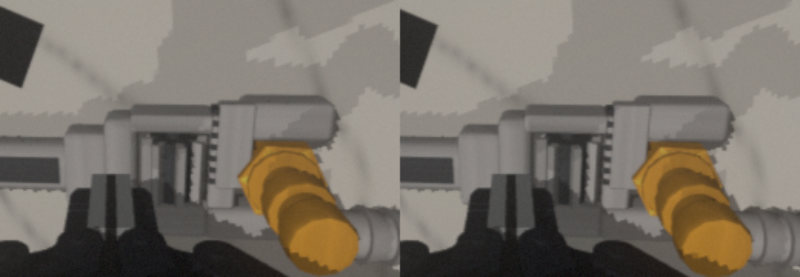

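Jaw and body did not move during that stroke, so it is stalled and snug: 59.6 mm measured across the jaws against 60.5 mm expected. Next I'll move beside the handle on its +y side, about 150 mm from the axis.

>>> {"op": "apply_moves", "data": {
  "rows": [-0.053,-0.144,0,-0.051,0,0,-0.053,-0.144,0,-0.051,0,0,-0.053,-0.144,0,-0.051,0,0]
}}

```text
t: 16.3
tool_pos: [0.6367, 0.064, 0.1188]
tool_rot: [-1.743, 2.613, 0.001]
contact_force: [-0.3, 0.1, 0.4]
opening: 0.0001
grip_force: 0.0
```

```bash
python3 - <<'E'
from h import *
o=ctrl.get_obs();R=Rn.from_rotvec(o["tool_rot"]).as_matrix();print(sl(o["tool_pos"]),R.round(3),o["q"],o["contact_force"])
E
```

```text
(np.float64(-0.12181868326705501), np.float64(0.02379011563746617), np.float64(0.11882098501969895)) [[-0.384 -0.923  0.   ]
 [-0.923  0.384  0.001]
 [-0.001  0.    -1.   ]] [-1.63825338e-02  2.61332671e-01  1.70670056e+00  9.52521333e-04
  1.17344894e+00 -2.76386076e+00] [-0.2767541   0.12080119  0.43367717]
```

>>> {"op": "apply_moves", "data": {
  "rows": [0,0,0.065,0,0,0,0,0,0.065,0,0,0,0.012,0,0.065,0,0,0,0.012,0,0.065,0,0,0]
}}

```text
t: 16.7
tool_pos: [0.6305, 0.0572, 0.0808]
tool_rot: [1.743, -2.613, -0.002]
contact_force: [0.6, 1.0, 0.3]
opening: 0.0004
grip_force: 0.0
```

```bash
python3 - <<'E'
from h import *
o=ctrl.get_obs();print(sl(o["tool_pos"]),o["contact_force"])
cx,cy=.0225,.1507
for k in range(1,9):
    f=.07*k; print([round(float(v),4) for v in ((cx*(1-np.cos(f))+cy*np.sin(f))/.6,(cy*(1-np.cos(f))-cx*np.sin(f))/.6,0,0,0,f/(np.pi/2))])
E
```

```text
(np.float64(-0.11868558980595198), np.float64(0.015148570614682772), np.float64(0.08076699869963408)) [0.61478448 0.9534069  0.32368679]
[0.0177, -0.002, 0.0, 0.0, 0.0, 0.0446]
[0.0354, -0.0028, 0.0, 0.0, 0.0, 0.0891]
[0.0532, -0.0023, 0.0, 0.0, 0.0, 0.1337]
[0.0709, -0.0006, 0.0, 0.0, 0.0, 0.1783]
[0.0884, 0.0024, 0.0, 0.0, 0.0, 0.2228]
[0.1057, 0.0065, 0.0, 0.0, 0.0, 0.2674]
[0.1226, 0.0119, 0.0, 0.0, 0.0, 0.3119]
[0.1391, 0.0184, 0.0, 0.0, 0.0, 0.3565]
```

>>> {"op": "apply_moves", "data": {
  "rows": [0.0177,-0.002,0,0,0,0.0446,0.0354,-0.0028,0,0,0,0.0891,0.0532,-0.0023,0,0,0,0.1337,0.0709,-0.0006,0,0,0,0.1783]
}}

```text
t: 17.1
tool_pos: [0.6155, 0.0187, 0.0817]
tool_rot: [-1.356, 2.831, 0.003]
contact_force: [0.5, 4.8, -1.8]
opening: -0.0
grip_force: 2.0
```

>>> {"op": "apply_moves", "data": {
  "rows": [0.0177,-0.002,0,0,0,0.0446,0.0354,-0.0028,0,0,0,0.0891,0.0532,-0.0023,0,0,0,0.1337,0.0709,-0.0006,0,0,0,0.1783]
}}

```text
t: 17.5
tool_pos: [0.5895, -0.0148, 0.082]
tool_rot: [-0.947, 2.992, 0.003]
contact_force: [1.2, 5.0, -0.3]
opening: 0.0001
grip_force: 2.2
```

```bash
cat >> h.py <<'E'
def hand():
    o=ctrl.get_obs();c=np.array([.4859,.0936]);R=Rn.from_rotvec(o["tool_rot"]).as_matrix()
    f=o["tool_pos"]+R@np.array([.011,0,.0726]); v=f[:2]-c
    r=np.hypot(*v); th=np.arctan2(v[1],v[0])-np.arcsin(.011/r)
    print("t",o["t"],"r",r.round(4),"wrench turned",(np.radians(-22.43)-th).round(3),"z",o["tool_pos"][2].round(4),"tool turned",(np.radians(247.43)-np.arctan2(R[1,0],R[0,0]))%(2*np.pi),"F",(R.T@o["contact_force"]).round(1))
E
python3 -c "
from h import *
hand()"
```

```text
t 17.5 r 0.1486 wrench turned 0.562 z 0.082 tool turned 0.5636032875004835 F [-3.8  3.3  0.4]
```

The nut is turning under about 5 N. I'll continue to the stop.

>>> {"op": "apply_moves", "data": {
  "rows": [0.0177,-0.002,0,0,0,0.0446,0.0354,-0.0028,0,0,0,0.0891,0.0532,-0.0023,0,0,0,0.1337]
}}

```text
t: 17.8
tool_pos: [0.5647, -0.0345, 0.0823]
tool_rot: [-0.628, 3.074, 0.002]
contact_force: [2.6, 3.8, -1.3]
opening: 0.0
grip_force: 2.2
```

>>> {"op": "apply_moves", "data": {
  "rows": [0.0177,-0.002,0,0,0,0.0446,0.022,-0.002,0,0,0,0.055]
}}

```text
t: 18.0
tool_pos: [0.5531, -0.0412, 0.0824]
tool_rot: [-0.497, 3.097, 0.001]
contact_force: [3.1, 3.7, 0.9]
opening: 0.0001
grip_force: 2.2
```

```bash
python3 -c "
from h import *
hand()"
```

```text
t 18.0 r 0.1494 wrench turned 0.861 z 0.0824 tool turned 0.8584054282933771 F [-4.1  2.5 -0.9]
```

>>> {"op": "apply_moves", "data": {
  "rows": [0.007,0,0,0,0,0.018,0.014,0,0,0,0,0.035]
}}

```text
t: 18.2
tool_pos: [0.5462, -0.0439, 0.0825]
tool_rot: [-0.414, 3.108, -0.001]
contact_force: [5.1, 3.0, -1.5]
opening: -0.0001
grip_force: 3.4
```

>>> {"op": "apply_moves", "data": {
  "rows": [0.007,0,0,0,0,0]
}}

```text
t: 18.3
tool_pos: [0.5426, -0.045, 0.0826]
tool_rot: [-0.415, 3.106, -0.001]
contact_force: [7.6, 3.6, -2.4]
opening: 0.0002
grip_force: 4.0
```

```bash
python3 -c "
from h import *
hand()"
```

```text
t 18.3 r 0.1489 wrench turned 0.935 z 0.0826 tool turned 0.9115213738872434 F [-8.3  1.4  2.5]
```

Force is rising, so it is coming onto the stop. I'll press a bit more for firmness.

>>> {"op": "apply_moves", "data": {
  "rows": [0.006,0,0,0,0,0]
}}

```text
t: 18.4
tool_pos: [0.5392, -0.0459, 0.0826]
tool_rot: [-0.415, 3.106, -0.001]
contact_force: [8.3, 3.3, -2.2]
opening: -0.0001
grip_force: 4.0
```

>>> {"op": "apply_moves", "data": {
  "rows": [0.006,0,0,0,0,0,0.006,0,0,0,0,0]
}}

```text
t: 18.6
tool_pos: [0.5354, -0.0469, 0.0825]
tool_rot: [-0.416, 3.107, -0.001]
contact_force: [5.1, 2.4, -1.6]
opening: 0.0001
grip_force: 3.0
```

```bash
python3 -c "
from h import *
hand()"
```

```text
t 18.6 r 0.1487 wrench turned 0.985 z 0.0825 tool turned 0.9109971600264579 F [-5.5  1.   1.6]
```

It is still moving beyond 0.85 by my estimate, so I need to look at the nut and wrench angles. I'll back off and lift.

>>> {"op": "apply_moves", "data": {
  "rows": [-0.03,0,0,0,0,0,-0.03,0,-0.12,0,0,0,-0.03,0.1,-0.3,0,0,0,-0.03,0.1,-0.3,0,0,0,-0.03,0.1,-0.3,0,0,0,-0.03,0.1,-0.3,0,0,0]
}}

```text
t: 19.2
tool_pos: [0.5374, 0.0167, 0.2692]
tool_rot: [-0.419, 3.1, -0.004]
contact_force: [0.9, -0.4, 0.7]
opening: 0.0002
grip_force: 0.0
```

```bash
python3 - <<'E'
from h import *
im,d,X=cam("wrist");np.savez("w11.npz",im=im,X=X)
o=ctrl.get_obs();print(o["t"],o["tool_pos"],o["tool_rot"])
cv2.imwrite("pics/j.png",cv2.resize(im,(800,600),interpolation=cv2.INTER_CUBIC))
E
```

```text
19.25 [0.53633664 0.01610918 0.26559297] [-0.41858082  3.10566036 -0.00332431]
```

View pics/j.png

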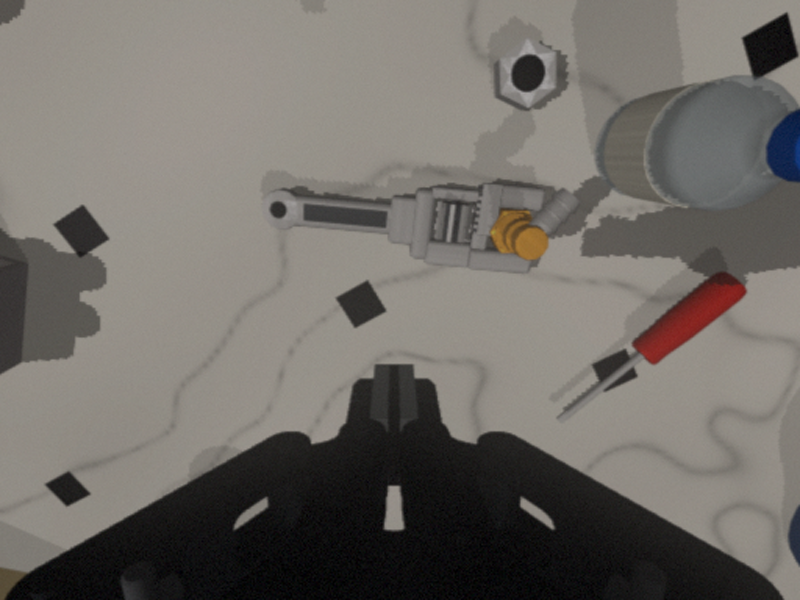

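The view shows the wrench from its handle end at (278,209) to the nut at (515,235), still around the nut. I'll measure the wrench and nut angles from the depth.

```bash
python3 - <<'E'
from h import *
c=np.array([.4859,.0936])
def ana(n,box):
    w=np.load(n+".npz");X=w["X"];im=w["im"].astype(int);u0,u1,v0,v1=[int(b/1.5625) for b in box]
    X=X[v0:v1,u0:u1];im=im[v0:v1,u0:u1]; z=X[...,2]
    brass=(im[...,2]-im[...,0]>60)
    nb=X[brass&(z>.018)&(z<.026)][:,:2]
    rr=X[brass&(z>.060)]; print(n,"riser",rr[:,:2].mean(0).round(4),"nut pts",len(nb))
    st=X[~brass&(z>.009)&(z<.021)][:,:2]; v=st-c; r=np.hypot(*v.T)
    # handle centreline: bins in r
    k=(r>.09)&(r<.15); h=st[k]; th0=np.arctan2(*(h.mean(0)-c)[::-1])
    e=np.array([np.cos(th0),np.sin(th0)]);p=np.array([-e[1],e[0]]);xx=(h-c)@e;yy=(h-c)@p
    b=[(xb,(np.percentile(yy[abs(xx-xb)<.003],3)+np.percentile(yy[abs(xx-xb)<.003],97))/2) for xb in np.arange(.096,.148,.006) if (abs(xx-xb)<.003).sum()>5]
    f=np.polyfit(*np.array(b).T,1); print(" wrench axis deg",np.degrees(th0+np.arctan(f[0])).round(2),"offset mm",(f[1]*1e3).round(2), "xmax handle",((st-c)@e).max().round(4))
    # nut hexagon: maximise coverage by support at angle
    d=nb-c; best=[]
    for a in np.radians(np.arange(0,60,1.)):
        ang=a+np.arange(6)*np.pi/3; N=np.c_[np.cos(ang),np.sin(ang)]; m=(d@N.T).max(1); 
        best.append((np.percentile(m,97),np.degrees(a)))
    print(" nut normal angle mod 60:",sorted(best)[:4])
    return nb
ana("w1",(250,520,180,360)); ana("w5",(230,700,200,480)) ; ana("w10",(230,700,190,480)); ana("w11",(230,600,150,300))
E
```

```text
w1 riser [0.4907 0.0914] nut pts 47
 wrench axis deg -27.84 offset mm 10.12 xmax handle 0.1103
 nut normal angle mod 60: [(np.float64(0.0185673064681529), np.float64(51.0)), (np.float64(0.018588087467454065), np.float64(50.0)), (np.float64(0.018594468105571634), np.float64(52.0)), (np.float64(0.018603206355245795), np.float64(49.0))]
w5 riser [0.4904 0.0884] nut pts 882
 wrench axis deg -22.06 offset mm -1.08 xmax handle 0.1533
 nut normal angle mod 60: [(np.float64(0.01978040405503708), np.float64(6.000000000000001)), (np.float64(0.019782114126381097), np.float64(8.0)), (np.float64(0.019791128571460162), np.float64(9.0)), (np.float64(0.0197972555369223), np.float64(5.0))]
w10 riser [0.4913 0.0888] nut pts 827
 wrench axis deg -21.37 offset mm -2.77 xmax handle 0.1434
 nut normal angle mod 60: [(np.float64(0.019851725738761213), np.float64(6.000000000000001)), (np.float64(0.019871671290493578), np.float64(7.0)), (np.float64(0.019887120693351527), np.float64(9.0)), (np.float64(0.019887142896669843), np.float64(5.0))]
w11 riser [0.4909 0.0901] nut pts 191
 wrench axis deg -79.88 offset mm 4.76 xmax handle 0.1844
 nut normal angle mod 60: [(np.float64(0.019931122656950566), np.float64(12.000000000000002)), (np.float64(0.01994596867598942), np.float64(11.0)), (np.float64(0.019955922149869697), np.float64(9.0)), (np.float64(0.019976854507066516), np.float64(8.0))]
```

The wrench has swung about 57°, more than the 48.7° stop. There may still be some play, so I'll get a close view from straight above the nut.

>>> {"op": "apply_moves", "data": {
  "rows": [0.041,0.141,0.1,0,0,0,0.041,0.141,0.1,0,0,0,0.041,0.141,0.1,0,0,0,0.041,0.141,0.1,0,0,0]
}}

```text
t: 19.65
tool_pos: [0.4871, 0.0911, 0.1978]
tool_rot: [0.418, -3.108, -0.001]
contact_force: [-0.4, -0.0, 1.0]
opening: 0.0
grip_force: 0.0
```

```bash
python3 - <<'E'
from h import *
im,d,X=cam("wrist");np.savez("w12.npz",im=im,X=X)
o=ctrl.get_obs();print(o["t"],o["tool_pos"],o["tool_rot"])
# rectified top view at z=0.019 centred on outlet, 0.25 mm/px -> 600x600 =150mm, plus world axes: right=+x, up=+y
m=ctrl.camera_model("wrist");T=np.eye(4);T[:3,:3]=Rn.from_rotvec(o["tool_rot"]).as_matrix();T[:3,3]=o["tool_pos"];W=np.linalg.inv(T@m["tool_from_camera"])
def ortho(z,n=600,k=.0002,c=(.4905,.0805)):
    j,i=np.meshgrid(np.arange(n),np.arange(n)); P=np.stack([c[0]+(j-n/2)*k,c[1]-(i-n/2)*k,0*j+z,0*j+1],-1)@W.T
    q=P[...,:3]@m["mtx"].T; return cv2.remap(im,(q[...,0]/q[...,2]).astype(np.float32),(q[...,1]/q[...,2]).astype(np.float32),cv2.INTER_CUBIC)
cv2.imwrite("pics/k.png",ortho(.019))
E
```

```text
19.7 [0.48855332 0.0904672  0.19956568] [ 4.16759884e-01 -3.11147037e+00 -1.61470192e-04]
```

View pics/k.png

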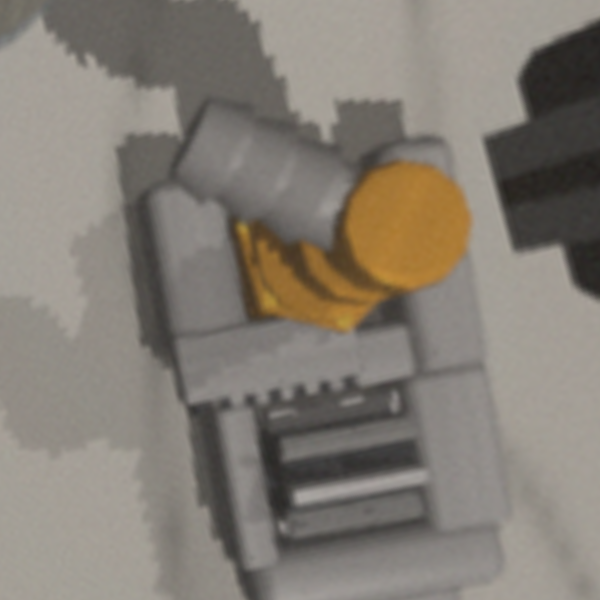

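Rectified view (0.2 mm/px):
- **Nut:** its lower-left flats run from (238,225) to (258,315) and on to (345,330), so it has turned about 49–52° and is at or near its stop.
- **Wrench:** it stands about 8° beyond the nut and the mouth looks about 33 mm wide, so the jaw backed off when I pushed past the stop.

I'll re-close the worm here, which also squares the wrench to the nut. First I'll locate the worm.

```bash
cat >> h.py <<'E'
S0=np.array([.4905,.0905]); a=np.radians(105.3)
es=np.array([np.cos(a),np.sin(a)]); el=np.array([np.cos(a-np.pi/2),np.sin(a-np.pi/2)])
E
python3 - <<'E'
from h import *
X=np.load("w12.npz")["X"]; D=X-np.array([*S0,0]);z=X[...,2]
b=np.radians(99);e=np.array([np.cos(b),np.sin(b)]);f=np.array([e[1],-e[0]])
s=D[...,:2]@e;l=D[...,:2]@f
m=(z>.0215)&(z<.031)&(s<-.028)&(s>-.065)&(abs(l)<.03); print(m.sum(),"s",np.percentile(s[m],[2,98]),"l",np.percentile(l[m],[2,98]),X[m].mean(0), "sl",sl(np.r_[np.array(S0)+e*np.percentile(s[m],[2,98]).mean()+f*np.percentile(l[m],[2,98]).mean(),0]))
plan((-.062,-.003,.06))
o=ctrl.get_obs();R=Rn.from_rotvec(o["tool_rot"]).as_matrix();print(R.round(3))
print(edge())
E
```

```text
558 s [-0.05361393 -0.03480834] l [-0.01399767  0.01126375] [0.49568811 0.04726407 0.02489563] sl (np.float64(-0.04379413811351626), np.float64(-0.0062101843517428), np.float64(0.0))
(-0.062, -0.003, 0.06) [ 0.0012 -0.1159  0.1116]
[[-0.965 -0.263 -0.002]
 [-0.263  0.965 -0.   ]
 [ 0.002  0.    -1.   ]]
(np.float64(0.007512070242712651), np.float64(-0.0020482224486027597), np.float64(0.1269687603022827))
```

>>> {"op": "apply_moves", "data": {
  "rows": [0.0066,-0.1025,0.05,0.05,0,0,0.0066,-0.1025,0.05,0.05,0,0,0.0066,-0.1025,0.135,0.05,0,0,0.0066,-0.1025,0.135,0.05,0,0]
}}

```text
t: 20.1
tool_pos: [0.4985, 0.0288, 0.1144]
tool_rot: [0.412, -3.112, 0.119]
contact_force: [-1.5, -0.5, -1.0]
opening: -0.0002
grip_force: 0.0
```

```bash
python3 - <<'E'
from h import *
print(edge(),ctrl.get_obs()["contact_force"])
plan((-.060,-.006,.0245),(-.048,-.006,.0245),(-.034,-.006,.0245))
E
```

```text
(np.float64(-0.06004242557010868), np.float64(-0.009336514217285598), np.float64(0.041508585790724764)) [-1.5425716  -0.51721029 -1.03600566]
(-0.06, -0.006, 0.0245) [-0.0059  0.0022  0.0282]
(-0.048, -0.006, 0.0245) [-0.0058  0.0222  0.0267]
(-0.034, -0.006, 0.0245) [-0.0057  0.0454  0.025 ]
```

>>> {"op": "apply_moves", "data": {
  "rows": [-0.0058,0.0022,0.0282,0,0,0,-0.0058,0.0022,0.0282,0,0,0,-0.0058,0.0072,0.0278,0,0,0,-0.0058,0.0122,0.0274,0,0,0,-0.0058,0.0172,0.027,0,0,0,-0.0058,0.0222,0.0267,0,0,0]
}}

```text
t: 20.7
tool_pos: [0.5015, 0.0433, 0.103]
tool_rot: [-0.415, 3.101, -0.121]
contact_force: [0.9, -0.6, 0.2]
opening: 0.0004
grip_force: 0.0
```

>>> {"op": "apply_moves", "data": {
  "rows": [0,0.005,-0.0004,0,0,0,0,0.01,-0.0008,0,0,0]
}}

```text
t: 20.9
tool_pos: [0.4995, 0.0491, 0.1022]
tool_rot: [-0.415, 3.102, -0.121]
contact_force: [0.8, -0.1, -0.4]
opening: 0.0001
grip_force: 0.0
```

>>> {"op": "apply_moves", "data": {
  "rows": [0,0.005,-0.0004,0,0,0,0,0.01,-0.0008,0,0,0]
}}

```text
t: 21.1
tool_pos: [0.4979, 0.0549, 0.102]
tool_rot: [-0.414, 3.103, -0.121]
contact_force: [-0.6, 1.3, 0.9]
opening: -0.0002
grip_force: 0.0
```

>>> {"op": "apply_moves", "data": {
  "rows": [0,0.0,-0.0266,0,0,0,0,-0.0413,-0.023,0,0,0,0,-0.0413,-0.023,0,0,0]
}}

```text
t: 21.4
tool_pos: [0.5051, 0.0307, 0.1185]
tool_rot: [-0.412, 3.101, -0.122]
contact_force: [0.1, -0.5, 0.1]
opening: 0.0001
grip_force: 0.0
```

```bash
cat >> h.py <<'E'
def wr(X,n,c=(.4905,.0905)):
    "wrench angle from handle + head width lines"
    c=np.array(c);z=X[...,2];D=X[...,:2]-c;r=np.hypot(D[...,0],D[...,1]);ang=np.degrees(np.arctan2(D[...,1],D[...,0]))
    st=D[(z>.009)&(z<.021)&(r<.2)&(ang<-50)&(ang>-100)]
    k=np.hypot(*st.T)>.09; t=np.arctan2(*st[k].mean(0)[::-1])
    for _ in range(3):
        e=np.array([np.cos(t),np.sin(t)]);p=np.array([-e[1],e[0]]);x=st@e;y=st@p
        B=[(q,np.percentile(y[abs(x-q)<.003],[3,97]).mean()) for q in np.arange(.098,.16,.006) if (abs(x-q)<.003).sum()>8]
        f=np.polyfit(*np.array(B).T,1);t+=np.arctan(f[0])
    A=D[(z>.012)&(z<.0205)];x=A@e;y=A@p
    w=lambda q:np.percentile(y[(abs(x-q)<.002)&(abs(y)<.045)],[2,98]).round(4) if ((abs(x-q)<.002)&(abs(y)<.045)).sum()>8 else None
    print(n,"axis",np.degrees(t).round(2),"nbins",len(B),"off",f[1].round(4),"head y-range x=.035,.045,.055",w(.035),w(.045),w(.055),"jaws x=-.01,0,.01",w(-.01),w(0),w(.01))
E
python3 - <<'E'
from h import *
print(edge(),ctrl.get_obs()["contact_force"])
wr(np.load("w11.npz")["X"],"w11");wr(np.load("w12.npz")["X"],"w12")
im,d,X=cam("wrist");np.savez("w13.npz",im=im,X=X);wr(X,"w13")
plan((-.060,-.006,.0245))
E
```

```text
(np.float64(-0.06029401815202713), np.float64(-0.0016578273813198034), np.float64(0.04557546230443253)) [ 0.07831065 -0.54604612  0.0649496 ]
w11 axis -79.91 nbins 11 off 0.0008 head y-range x=.035,.045,.055 [-0.0245  0.03  ] [-0.0244  0.0297] [-0.0244  0.0293] jaws x=-.01,0,.01 [-0.0303  0.0305] [-0.0304  0.0304] [-0.0304  0.0301]
w12 axis -79.9 nbins 11 off 0.0003 head y-range x=.035,.045,.055 [-0.0249  0.0291] [-0.025   0.0296] [-0.0247  0.0298] jaws x=-.01,0,.01 [-0.0308  0.0304] [-0.0307 -0.0143] [-0.0307  0.0295]
w13 axis -79.82 nbins 11 off -0.0 head y-range x=.035,.045,.055 [-0.0251  0.0289] [-0.025   0.0289] [-0.025   0.0142] jaws x=-.01,0,.01 [-0.0309 -0.0158] [-0.0307  0.0302] [-0.0306  0.0296]
(-0.06, -0.006, 0.0245) [0.0064 0.0016 0.0342]
```

The stroke missed the worm because I planned from a transient height. Before closing further I'll fit the nut's angle properly, from its brass outline.

```bash
cat > nut.py <<'E'
from h import *
from scipy.optimize import least_squares
def nut(n,lo,hi):
    w=np.load(n+".npz");X=w["X"];im=w["im"].astype(int)
    br=(im[...,2]-im[...,0]>35)&(X[...,2]>.0195)&(X[...,2]<.0255)
    D=X[br][:,:2]-S0; ph=np.degrees(np.arctan2(D[:,1],D[:,0]))%360; r=np.hypot(*D.T)
    P=[]
    for p in np.arange(lo,hi,3):
        k=(abs((ph-p+180)%360-180)<1.5)
        if k.sum()>2: P.append(D[k][np.argsort(r[k])[-2:]].mean(0))
    P=np.array(P)
    def res(q):
        d=P-q[:2]; t=np.arctan2(d[:,1],d[:,0]); al=(t-q[2]+np.pi/6)%(np.pi/3)-np.pi/6
        return np.hypot(*d.T)*np.cos(al)-q[3]
    S=[]
    for a0 in range(0,60,10):
        s=least_squares(res,[0,0,np.radians(a0),.0150],loss="soft_l1",f_scale=.0004,bounds=([-.005,-.005,-9,.0135],[.005,.005,9,.0155])); S.append((s.cost,np.degrees(s.x[2])%60,(s.x[[0,1,3]]*1e3).round(2)))
    S.sort(key=lambda t:t[0]); print(n,len(P),[(f"{c*1e6:.2f}",round(float(a),1),x) for c,a,x in S[:3]])
E
python3 - <<'E'
from nut import *
nut("w12",150,330); nut("w11",180,360);nut("w13",150,330)
nut("w10",180,400); nut("w8",180,400); nut("w9",180,400);nut("w2",180,400); nut("w3",180,400)
E
```

```text
w12 38 [('2.07', 15.6, array([ 0.69,  1.47, 15.1 ])), ('2.07', 15.6, array([ 0.69,  1.47, 15.1 ])), ('2.07', 15.6, array([ 0.69,  1.47, 15.1 ]))]
w11 26 [('2.10', 14.6, array([ 0.62,  0.59, 13.97])), ('2.10', 14.5, array([ 0.65,  0.6 , 13.97])), ('2.10', 14.5, array([ 0.64,  0.61, 13.98]))]
w13 58 [('1.76', 16.7, array([-0.07,  0.43, 14.37])), ('1.76', 16.7, array([-0.07,  0.43, 14.37])), ('1.76', 16.7, array([-0.07,  0.43, 14.37]))]
w10 72 [('2.05', 5.8, array([ 0.71,  0.27, 14.54])), ('2.05', 5.8, array([ 0.71,  0.27, 14.54])), ('2.05', 5.8, array([ 0.71,  0.27, 14.54]))]
w8 73 [('2.15', 5.6, array([ 0.74,  0.23, 14.54])), ('2.15', 5.6, array([ 0.74,  0.23, 14.54])), ('2.15', 5.6, array([ 0.74,  0.23, 14.54]))]
w9 69 [('2.19', 6.0, array([ 0.69,  0.23, 14.51])), ('2.19', 6.0, array([ 0.69,  0.23, 14.51])), ('2.19', 6.0, array([ 0.69,  0.23, 14.51]))]
w2 69 [('1.84', 5.3, array([ 0.67,  0.12, 14.44])), ('1.84', 5.3, array([ 0.67,  0.12, 14.44])), ('1.84', 5.3, array([ 0.67,  0.12, 14.44]))]
w3 73 [('1.74', 5.3, array([ 0.63,  0.26, 14.57])), ('1.74', 5.3, array([ 0.63,  0.26, 14.57])), ('1.74', 5.3, array([ 0.63,  0.26, 14.57]))]
```

The nut started at 5.6° (mod 60°) and is now at about 16°, so it has turned 49.4°, or 0.86 rad: it is at its stop. The wrench is about 6° past square on it, so the jaw has roughly 1.5 mm left to close. I'll roll the worm again at the proper depth.

>>> {"op": "apply_moves", "data": {
  "rows": [0.0064,0.0016,0.0342,0,0,0,0.0064,0.0016,0.0342,0,0,0,0.0064,0.0066,0.0338,0,0,0,0.0064,0.0116,0.0334,0,0,0,0.0064,0.0166,0.033,0,0,0,0.0064,0.0216,0.0326,0,0,0]
}}

```text
t: 22.05
tool_pos: [0.4978, 0.0423, 0.0978]
tool_rot: [-0.415, 3.102, -0.121]
contact_force: [1.4, -0.3, -0.1]
opening: -0.0004
grip_force: 0.0
```

>>> {"op": "apply_moves", "data": {
  "rows": [0,0.005,-0.0004,0,0,0,0,0.01,-0.0008,0,0,0]
}}

```text
t: 22.25
tool_pos: [0.4971, 0.0464, 0.0983]
tool_rot: [-0.416, 3.1, -0.128]
contact_force: [2.3, -8.4, 0.8]
opening: -0.0001
grip_force: 4.4
```

>>> {"op": "apply_moves", "data": {
  "rows": [0,0.005,-0.0004,0,0,0,0,0.01,-0.0008,0,0,0]
}}

```text
t: 22.45
tool_pos: [0.496, 0.0514, 0.0987]
tool_rot: [-0.416, 3.098, -0.132]
contact_force: [3.0, -13.7, 4.0]
opening: -0.0001
grip_force: 7.4
```

>>> {"op": "apply_moves", "data": {
  "rows": [0,0.0,-0.0266,0,0,0,0,-0.0413,-0.023,0,0,0,0,-0.0413,-0.023,0,0,0,0,-0.0413,-0.023,0,0,0]
}}

```text
t: 22.85
tool_pos: [0.5005, 0.0307, 0.1129]
tool_rot: [-0.413, 3.103, -0.12]
contact_force: [0.5, -0.0, 0.5]
opening: -0.0001
grip_force: 0.0
```

```bash
python3 - <<'E'
from nut import *
print(edge(),ctrl.get_obs()["contact_force"])
im,d,X=cam("wrist");np.savez("w14.npz",im=im,X=X);wr(X,"w14");nut("w14",150,330)
plan((-.060,-.006,.0245))
E
```

```text
(np.float64(-0.05894186296340026), np.float64(-0.006225238689020445), np.float64(0.0400173609341838)) [ 0.47197388 -0.03316426  0.48953543]
w14 axis -79.56 nbins 11 off 0.0001 head y-range x=.035,.045,.055 [-0.0252  0.029 ] [-0.0251  0.0264] [-0.025   0.0076] jaws x=-.01,0,.01 [-0.0306 -0.0158] [-0.0307  0.0298] [-0.0306  0.0292]
w14 58 [('1.55', 17.2, array([ 0.02,  0.54, 14.53])), ('1.55', 17.2, array([ 0.02,  0.54, 14.53])), ('1.55', 17.2, array([ 0.02,  0.54, 14.53]))]
(-0.06, -0.006, 0.0245) [-0.0008 -0.0004  0.0255]
```

Stalled at 14 N without squaring: the jaws are held on the nut's corners by friction. I'll nudge the handle back CCW by about 5.5°, still within the play so the nut stays put, and then close.

>>> {"op": "apply_moves", "data": {
  "rows": [0.0613,-0.1443,0,-0.05,0,0,0.0613,-0.1443,0,-0.05,0,0,0.0613,-0.1443,0,-0.05,0,0,0.0613,-0.1443,0,-0.05,0,0]
}}

```text
t: 23.3
tool_pos: [0.4874, -0.0624, 0.1194]
tool_rot: [0.413, -3.113, -0.003]
contact_force: [0.4, -0.3, -0.7]
opening: 0.0003
grip_force: 0.0
```

>>> {"op": "apply_moves", "data": {
  "rows": [0,0,0.0667,0,0,0,0,0,0.0667,0,0,0,0,0,0.0667,0,0,0]
}}

```text
t: 23.6
tool_pos: [0.4867, -0.0608, 0.0786]
tool_rot: [0.418, -3.109, -0.004]
contact_force: [-0.1, -0.1, 0.8]
opening: 0.0005
grip_force: 0.0
```

```bash
cat >> h.py <<'E'
def hand2():
    "finger -x face on west side of the handle -> wrench angle"
    o=ctrl.get_obs();R=Rn.from_rotvec(o["tool_rot"]).as_matrix()
    f=o["tool_pos"]+R@np.array([-.011,0,.0726]); v=f[:2]-S0; r=np.hypot(*v)
    print("t",o["t"],"r",r.round(4),"angle if touching",np.degrees(np.arctan2(v[1],v[0])+np.arcsin(.011/r)).round(2),"tipz",f[2].round(4),"F tool",(R.T@o["contact_force"]).round(1))
E
python3 -c "
from h import *
hand2()"
```

```text
t 23.6 r 0.1484 angle if touching -83.24 tipz 0.0059 F tool [ 0.2 -0.1 -0.8]
```

>>> {"op": "apply_moves", "data": {
  "rows": [-0.01,0,0,0,0,0,-0.018,0,0,0,0,0,-0.026,0,0,0,0,0,-0.033,0,0,0,0,0]
}}

```text
t: 24.0
tool_pos: [0.5077, -0.0572, 0.0805]
tool_rot: [0.416, -3.114, 0.0]
contact_force: [-1.2, -0.8, 0.2]
opening: -0.0
grip_force: 0.9
```

>>> {"op": "apply_moves", "data": {
  "rows": [-0.007,0,0,0,0,0]
}}

```text
t: 24.1
tool_pos: [0.5115, -0.0561, 0.0801]
tool_rot: [0.416, -3.113, -0.0]
contact_force: [-1.8, -1.7, 0.7]
opening: 0.0003
grip_force: 1.1
```

```bash
python3 -c "
from h import *
hand2()
im,d,X=cam('wrist');wr(X,'x')"
```

```text
t 24.1 r 0.1471 angle if touching -73.32 tipz 0.0075 F tool [ 2.2 -1.1 -0.7]
x axis -102.77 nbins 10 off 0.0488 head y-range x=.035,.045,.055 [-0.0212  0.0384] [-0.015  0.038] [-0.0122  0.0342] jaws x=-.01,0,.01 None [0.0194 0.0309] [-0.0103  0.0327]
```

>>> {"op": "apply_moves", "data": {
  "rows": [0.015,0,0,0,0,0,0.015,0,-0.065,0,0,0,0.015,0,-0.065,0,0,0,-0.028,0.1428,-0.065,0.05,0,0,-0.028,0.1428,-0.065,0.05,0,0,-0.028,0.1428,-0.065,0.05,0,0,-0.028,0.1428,-0.065,0.05,0,0,-0.028,0.1428,-0.065,0.05,0,0]
}}

```text
t: 24.95
tool_pos: [0.5043, 0.0305, 0.1184]
tool_rot: [-0.414, 3.103, -0.121]
contact_force: [0.4, 0.0, 0.0]
opening: 0.0002
grip_force: 0.0
```

```bash
python3 - <<'E'
from nut import *
print(edge(),ctrl.get_obs()["contact_force"])
im,d,X=cam("wrist");np.savez("w15.npz",im=im,X=X);wr(X,"w15");nut("w15",150,330)
D=X-np.array([*S0,0]);z=X[...,2];s=D[...,:2]@es;l=D[...,:2]@el
m=(z>.0215)&(z<.031)&(s<-.028)&(s>-.065)&(abs(l)<.02);print("worm",np.percentile(s[m],[2,98]),np.percentile(l[m],[2,98]))
plan((-.060,-.0015,.0245))
E
```

```text
(np.float64(-0.06018956724831028), np.float64(-0.002611506053957546), np.float64(0.04548624841152936)) [0.35218949 0.00045502 0.01416049]
w15 axis -73.49 nbins 11 off 0.0001 head y-range x=.035,.045,.055 [-0.0251  0.0295] [-0.0252  0.0288] [-0.0252  0.0078] jaws x=-.01,0,.01 [-0.0307 -0.0143] [-0.0307  0.0295] [-0.0306  0.0298]
w15 58 [('1.62', 16.7, array([ 0.12,  0.57, 14.52])), ('1.62', 16.7, array([ 0.12,  0.57, 14.52])), ('1.62', 16.7, array([ 0.12,  0.57, 14.52]))]
worm [-0.05404714 -0.03405427] [-0.01420872  0.01117823]
(-0.06, -0.0015, 0.0245) [-0.0018  0.0035  0.0349]
```

The wrench is now square on the nut (16.5° against 16.7°) and the nut has not moved. Now I'll close the jaw.

>>> {"op": "apply_moves", "data": {
  "rows": [-0.0018,0.0035,0.0352,0,0,0,-0.0018,0.0035,0.0352,0,0,0,-0.0018,0.0085,0.0348,0,0,0,-0.0018,0.0135,0.0344,0,0,0,-0.0018,0.0185,0.034,0,0,0,-0.0018,0.0235,0.0336,0,0,0]
}}

```text
t: 25.6
tool_pos: [0.5027, 0.0436, 0.0982]
tool_rot: [-0.414, 3.102, -0.121]
contact_force: [-0.9, 0.2, -0.1]
opening: 0.0
grip_force: 0.0
```

>>> {"op": "apply_moves", "data": {
  "rows": [0,0.005,-0.0004,0,0,0,0,0.01,-0.0008,0,0,0]
}}

```text
t: 25.8
tool_pos: [0.5012, 0.0487, 0.0983]
tool_rot: [-0.416, 3.102, -0.125]
contact_force: [-0.3, -5.4, 2.3]
opening: 0.0001
grip_force: 2.5
```

>>> {"op": "apply_moves", "data": {
  "rows": [0,0.005,-0.0004,0,0,0,0,0.01,-0.0008,0,0,0]
}}

```text
t: 26.0
tool_pos: [0.5002, 0.0534, 0.0989]
tool_rot: [-0.416, 3.101, -0.13]
contact_force: [-1.9, -11.5, 7.8]
opening: 0.0003
grip_force: 7.1
```

>>> {"op": "apply_moves", "data": {
  "rows": [0,0.0,-0.0266,0,0,0,0,-0.0435,-0.023,0,0,0,0,-0.0435,-0.023,0,0,0,0,-0.0435,-0.023,0,0,0]
}}

```text
t: 26.4
tool_pos: [0.5055, 0.0312, 0.1131]
tool_rot: [-0.413, 3.103, -0.119]
contact_force: [-0.4, 0.4, -0.1]
opening: 0.0001
grip_force: 0.0
```

```bash
python3 - <<'E'
from nut import *
print(edge(),ctrl.get_obs()["contact_force"])
im,d,X=cam("wrist");np.savez("w16.npz",im=im,X=X);wr(X,"w16");nut("w16",150,330)
plan((-.060,-.0015,.0245))
E
```

```text
(np.float64(-0.05977701143632544), np.float64(-0.0012570140899021583), np.float64(0.040152823078108746)) [-0.36668986  0.4358018  -0.08907414]
w16 axis -73.35 nbins 11 off -0.0006 head y-range x=.035,.045,.055 [-0.0254  0.0282] [-0.0256  0.029 ] [-0.0255  0.004 ] jaws x=-.01,0,.01 [-0.0303 -0.0141] [-0.0302  0.0301] [-0.0302  0.0294]
w16 59 [('1.91', 17.1, array([-0.06,  0.54, 14.48])), ('1.91', 17.1, array([-0.06,  0.54, 14.48])), ('1.91', 17.1, array([-0.06,  0.54, 14.48]))]
(-0.06, -0.0015, 0.0245) [0.     0.0011 0.0256]
```

The jaw closed another 0.8 mm. Next stroke.

>>> {"op": "apply_moves", "data": {
  "rows": [0,0.001,0.0262,0,0,0,0,0.001,0.0262,0,0,0,0,0.006,0.0258,0,0,0,0,0.011,0.0254,0,0,0,0,0.016,0.025,0,0,0,0,0.021,0.0246,0,0,0]
}}

```text
t: 27.05
tool_pos: [0.5029, 0.0423, 0.098]
tool_rot: [-0.415, 3.102, -0.121]
contact_force: [-0.2, 0.4, 0.1]
opening: 0.0
grip_force: 0.0
```

>>> {"op": "apply_moves", "data": {
  "rows": [0,0.005,-0.0004,0,0,0,0,0.01,-0.0008,0,0,0]
}}

```text
t: 27.25
tool_pos: [0.502, 0.046, 0.0987]
tool_rot: [-0.417, 3.101, -0.131]
contact_force: [0.0, -12.3, 4.2]
opening: 0.0
grip_force: 5.7
```

>>> {"op": "apply_moves", "data": {
  "rows": [0,0.005,-0.0004,0,0,0,0,0.01,-0.0008,0,0,0]
}}

```text
t: 27.45
tool_pos: [0.5007, 0.051, 0.0993]
tool_rot: [-0.417, 3.101, -0.133]
contact_force: [-0.1, -14.2, 4.7]
opening: 0.0001
grip_force: 6.9
```

>>> {"op": "apply_moves", "data": {
  "rows": [0,0.003,-0.0002,0,0,0,0,0.006,-0.0004,0,0,0]
}}

```text
t: 27.65
tool_pos: [0.4998, 0.0539, 0.099]
tool_rot: [-0.417, 3.1, -0.136]
contact_force: [0.6, -18.0, 2.4]
opening: -0.0002
grip_force: 8.9
```

>>> {"op": "apply_moves", "data": {
  "rows": [0,0.0,-0.0266,0,0,0,0,-0.047,-0.023,0,0,0,0,-0.047,-0.023,0,0,0,0,-0.047,-0.023,0,0,0]
}}

```text
t: 28.05
tool_pos: [0.5057, 0.0309, 0.1136]
tool_rot: [-0.413, 3.103, -0.12]
contact_force: [-0.5, 0.6, 0.0]
opening: -0.0001
grip_force: 0.0
```

```bash
python3 - <<'E'
from nut import *
print(edge(),ctrl.get_obs()["contact_force"])
im,d,X=cam("wrist");np.savez("w17.npz",im=im,X=X);wr(X,"w17");nut("w17",150,330)
plan((-.060,-.0015,.0245))
E
```

```text
(np.float64(-0.06010124472053715), np.float64(-0.0011182623123945207), np.float64(0.04067116237876928)) [-0.48025434  0.63817682  0.03806539]
w17 axis -73.43 nbins 11 off -0.0006 head y-range x=.035,.045,.055 [-0.0254  0.0281] [-0.0255  0.029 ] [-0.0255  0.0032] jaws x=-.01,0,.01 [-0.0304 -0.0141] [-0.0302  0.0294] [-0.0301  0.0293]
w17 60 [('2.61', 16.4, array([-0.  ,  0.33, 14.35])), ('2.61', 16.4, array([-0.  ,  0.33, 14.35])), ('2.61', 16.4, array([-0.  ,  0.33, 14.35]))]
(-0.06, -0.0015, 0.0245) [0.0002 0.0016 0.0265]
```

The jaw stalled at 18 N with nothing moving, so it is snug and square. Now a gentle clockwise press on the handle to confirm it is firm at the stop.

>>> {"op": "apply_moves", "data": {
  "rows": [-0.056,-0.146,0,-0.05,0,0,-0.056,-0.146,0,-0.05,0,0,-0.056,-0.146,0,-0.05,0,0,-0.056,-0.146,0,-0.05,0,0]
}}

```text
t: 28.5
tool_pos: [0.5611, -0.0445, 0.1199]
tool_rot: [0.414, -3.112, -0.002]
contact_force: [0.7, -0.4, 0.1]
opening: 0.0003
grip_force: 0.0
```

>>> {"op": "apply_moves", "data": {
  "rows": [0,0,0.0675,0,0,0,0,0,0.0675,0,0,0,0,0,0.0675,0,0,0,0.007,0,0.0675,0,0,0,0.011,0,0.0675,0,0,0]
}}

```text
t: 29.0
tool_pos: [0.5551, -0.046, 0.0814]
tool_rot: [-0.417, 3.113, -0.0]
contact_force: [-0.5, 0.5, -0.5]
opening: 0.0
grip_force: 0.0
```

>>> {"op": "apply_moves", "data": {
  "rows": [0.003,0,0,0,0,0]
}}

```text
t: 29.1
tool_pos: [0.5539, -0.0466, 0.0814]
tool_rot: [-0.415, 3.111, 0.0]
contact_force: [2.2, 1.6, -0.5]
opening: 0.0001
grip_force: 1.8
```

>>> {"op": "apply_moves", "data": {
  "rows": [0.003,0,0,0,0,0]
}}

```text
t: 29.2
tool_pos: [0.5527, -0.0471, 0.0814]
tool_rot: [-0.415, 3.11, 0.001]
contact_force: [5.0, 1.3, -0.6]
opening: 0.0002
grip_force: 2.8
```

```bash
cat >> h.py <<'E'
def hand3():
    o=ctrl.get_obs();R=Rn.from_rotvec(o["tool_rot"]).as_matrix()
    f=o["tool_pos"]+R@np.array([.011,0,.0726]); v=f[:2]-S0; r=np.hypot(*v)
    print("t",o["t"],"r",r.round(4),"angle if touching",np.degrees(np.arctan2(v[1],v[0])-np.arcsin(.011/r)).round(2),"tipz",f[2].round(4),"F tool",(R.T@o["contact_force"]).round(1))
E
python3 -c "
from h import *
hand3()"
```

```text
t 29.2 r 0.1497 angle if touching -73.94 tipz 0.0088 F tool [-5.2 -0.1  0.6]
```

>>> {"op": "apply_moves", "data": {
  "rows": [0.002,0,0,0,0,0]
}}

```text
t: 29.3
tool_pos: [0.5518, -0.0474, 0.0814]
tool_rot: [-0.414, 3.11, 0.0]
contact_force: [5.9, 4.0, -0.4]
opening: -0.0
grip_force: 3.1
```

>>> {"op": "apply_moves", "data": {
  "rows": [0.002,0,0,0,0,0]
}}

```text
t: 29.4
tool_pos: [0.5508, -0.0477, 0.0814]
tool_rot: [-0.414, 3.109, 0.0]
contact_force: [6.0, 2.5, -0.3]
opening: 0.0002
grip_force: 3.3
```

```bash
python3 -c "
from h import *
hand3()"
```

```text
t 29.4 r 0.1496 angle if touching -74.67 tipz 0.0088 F tool [-6.4  0.8  0.3]
```

Enough. I'll back off, lift away and verify.

>>> {"op": "apply_moves", "data": {
  "rows": [-0.03,0,0,0,0,0,-0.03,0,-0.1,0,0,0,-0.03,0.2,-0.2,0,0,0,-0.03,0.2,-0.2,0,0,0,-0.03,0.2,-0.2,0,0,0,-0.03,0.2,-0.2,0,0,0,-0.03,0.2,-0.2,0,0,0]
}}

```text
t: 30.1
tool_pos: [0.5348, 0.0728, 0.2004]
tool_rot: [0.418, -3.113, 0.0]
contact_force: [-0.3, -0.3, -0.3]
opening: -0.0002
grip_force: 0.0
```

```bash
python3 - <<'E'
from nut import *
o=ctrl.get_obs();print(o["t"],o["tool_pos"])
im,d,X=cam("wrist");np.savez("w18.npz",im=im,X=X);wr(X,"w18");nut("w18",150,330)
E
```

```text
30.1 [0.53484646 0.07279205 0.20041984]
w18 axis -73.88 nbins 11 off -0.0006 head y-range x=.035,.045,.055 [-0.025   0.0292] [-0.0257  0.0298] [-0.0255  0.0294] jaws x=-.01,0,.01 [-0.0299  0.0305] [-0.03    0.0303] [-0.0299  0.0299]
w18 43 [('2.21', 18.0, array([ 0.2 ,  0.32, 14.01])), ('2.21', 18.0, array([ 0.2 ,  0.32, 14.01])), ('2.21', 18.0, array([ 0.2 ,  0.32, 14.01]))]
```

The wrench is at -73.9°, square on the nut and still snug. The nut has turned about 0.86 rad, which is its stop, and the robot is clear.

```bash
python3 -c "
from station import ctrl
print(ctrl.finish_job())"
```

```text
the job is handed in; nothing more can be done
None
```

I handed the job in at 30 s: the nut is at its stop (about 0.86 rad measured) with the wrench flat and snug on it, though the jaw slipped when I first pushed past the stop and I had to square the wrench and re-close it with the worm.

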